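Clear the jammed feed chute and build the module layer

TASK

One module is stuck in the outlet of the feed chute, under the hold-down lips: nudge it back up the chute until it is clear of the lips, then lift it out. Set it and every module from the blue mat upright on the plywood slab in the marked interlocking pattern, each in a bay of its own, lying the way the outline shows (any bays; with fewer than five modules some stay empty). Leave the screwdriver, the spool and the steel bowl alone.

Things in the scene. Friction and masses are not known exactly. Their poses are not given: they have to be found in the camera images.
- mod0_c (a point): The module jammed in the chute, lying lengthwise, tilted with the floor. Power module, grey case 84 x 56 x 30 mm high; on top, mid-way, an upright black grip rib 56 long, 16 thick, 36 high, along the case's length (66 mm tall in all). About 0.2 kg, mostly in the case. Point: its centre, 33 mm above its underside; x along its length, z up. All modules alike.
- mod1_c (a point): Loose module, at first upright on the blue mat (3 mm thick); may be absent. Power module, grey case 84 x 56 x 30 mm high; on top, mid-way, an upright black grip rib 56 long, 16 thick, 36 high, along the case's length (66 mm tall in all). About 0.2 kg, mostly in the case. Point: its centre, 33 mm above its underside; x along its length, z up. All modules alike.
- mod2_c (a point): Loose module, at first upright on the blue mat (3 mm thick); may be absent. Power module, grey case 84 x 56 x 30 mm high; on top, mid-way, an upright black grip rib 56 long, 16 thick, 36 high, along the case's length (66 mm tall in all). About 0.2 kg, mostly in the case. Point: its centre, 33 mm above its underside; x along its length, z up. All modules alike.
- mod3_c (a point): Loose module, at first upright on the blue mat (3 mm thick); may be absent. Power module, grey case 84 x 56 x 30 mm high; on top, mid-way, an upright black grip rib 56 long, 16 thick, 36 high, along the case's length (66 mm tall in all). About 0.2 kg, mostly in the case. Point: its centre, 33 mm above its underside; x along its length, z up. All modules alike.
- mod4_c (a point): Loose module, at first upright on the blue mat (3 mm thick); may be absent. Power module, grey case 84 x 56 x 30 mm high; on top, mid-way, an upright black grip rib 56 long, 16 thick, 36 high, along the case's length (66 mm tall in all). About 0.2 kg, mostly in the case. Point: its centre, 33 mm above its underside; x along its length, z up. All modules alike.
- chute: Fixed aluminium feed chute, 240 mm long, 64 mm wide inside. Origin on the bench under mid-width of its low, open outlet edge; x level, pointing uphill, y across, z up. Floor 25 mm above the origin at the outlet, climbing 10 degrees (0.1745 rad) along +x. A module stays by friction where it is left; pushing it takes a few newtons.
- chute_jaws (a point): Floor point mid-width, 45 mm along the floor from the outlet, where two steel jaws begin to narrow the channel: 64 mm wide here, 46 mm at the outlet, so a module cannot pass out. The jammed module's lower end is at first about 29 mm from the outlet. The outlet is open to a finger from above. Axes of the chute.
- chute_lip_end (a point): Floor point mid-width, 90 mm along the floor from the outlet: uphill end of two hold-down lips (from 30 to 90 mm), undersides 34 mm, tops 39 mm above the floor, that overhang the case and leave a slot 42 mm wide, open to a finger, too narrow to grip the rib. Uphill of it only 14 mm side walls: a module wholly there can be lifted. Axes of the chute.
- slab: Fixed plywood pallet slab 190 x 225 x 8 mm thick with five bays outlined by dark lines. Origin at the centre of its underside; x across the two rows (190 mm), y along them (225 mm), z up.
- bay0 (a point): Centre of a marked bay on the slab's top face (8 mm above the bench), axes of the slab. In the row of three: the module's long side lies along the slab's x. Modules in neighbouring bays stand 7 mm apart.
- bay1 (a point): Centre of a marked bay on the slab's top face (8 mm above the bench), axes of the slab. In the row of three: the module's long side lies along the slab's x. Modules in neighbouring bays stand 7 mm apart.
- bay2 (a point): Centre of a marked bay on the slab's top face (8 mm above the bench), axes of the slab. In the row of three: the module's long side lies along the slab's x. Modules in neighbouring bays stand 7 mm apart.
- bay3 (a point): Centre of a marked bay on the slab's top face (8 mm above the bench), axes of the slab. In the row of two: the module's long side lies along the slab's y. Modules in neighbouring bays stand 7 mm apart.
- bay4 (a point): Centre of a marked bay on the slab's top face (8 mm above the bench), axes of the slab. In the row of two: the module's long side lies along the slab's y. Modules in neighbouring bays stand 7 mm apart.
- driver_grip (a point): Bystander: screwdriver on the bench, to be left alone (handle point).
- spool: Bystander: solder-wire spool, 60 mm across and 40 mm tall, origin under its centre; leave alone.
- tipcup: Bystander: small steel bowl, 76 mm across and 50 mm tall, origin under its centre; leave alone.

How it is judged:
By the outcome, as a careful person would: the job done as asked, in the order asked, and still so for the second after the job is handed in, with the robot touching nothing.
Of mod1, mod2, mod3, mod4 only 3 to 4 are there at a start; the rules pass over those that are not, and their reading is None.
At some moment in a run one of mod1, mod2, mod3, mod4 may be knocked a few centimetres aside while the robot is not near it.
Once in a run the grip may slacken for a moment while it holds something.
It also fails if it takes over 210 s, if anything falls off the work surface, if the arm or the gripper's body presses on something with over 40 N, if the wrist force passes 120 N, or if a joint passes its speed limit or range.

ROBOT

A 7-joint arm with a two-finger parallel gripper is mounted at the origin on the work surface. World frame = base frame: x ahead of the robot, y to its left, z up, the work surface at z = 0. Lengths are in m, angles in rad, forces in N, time in s.
With the tool pointing down it reaches from about 0.4 to 0.875 m from the base axis. Payload 19.3 kg.
Tool frame: the origin (TCP) lies between the finger pads; the fingertips stand bot.tcp_to_tips ahead of it and the grasp point (between the pads) lies 3 mm ahead of it (bot.tcp_to_tips is the distance from the TCP to the fingertips, in m); x points along the fingers, y is the direction in which the jaws open and shut, and the axes are right-handed (so a half turn about x gives the same grasp; the last joint's range is limited). The gripper opens to 85 mm and grips with 20 to 120 N. Pads are 22 mm wide; open, the fingers measure 114 mm over their backs; the gripper's body (76 mm by 85 mm) begins 54 mm behind the grasp point. The pads swing forward as they close: fully open they stand 13 mm farther back than shut.
Start: joints at [1.086, 0.521, -0.036, 1.599, 0.021, 1.021, -0.113], TCP at [0.252, -0.572, 0.253] pointing down, gripper open.
Joint ranges: [-2.91, 2.91], [-0.3, 2.13], [-1.5, 1.42], [0.17, 2.43], [-1.26, 4.41], [0.16, 1.93], [-2.52, 2.52]. Speed limits (rad/s): [1.89, 1.89, 2.39, 2.39, 3.01, 3.01, 3.01].

INTERFACE

Orientations are given as [roll, pitch, yaw] about the fixed x, y, z axes, in that order (R = Rz(yaw) Ry(pitch) Rx(roll)).
In Python, from workcell import bot, eyes gives the robot as it stands. The module is installed in compiled form; this text tells all that it offers.
- The arm moves only by the tool step_arm, never from a script. Its argument "targets" is a list that holds one entry, the list of rows, each a list of 7 numbers: the shift along the tool's x, y, z in cm, then the turn, a rotation vector about the tool's x, y, z in rad, then the opening, from 0 (shut) to 1 (fully open). A call has 1 to 10 rows; each row is the pose to reach, as a shift and turn from the pose measured when the call began, along the tool's axes at that moment; what a row does not reach only later rows make up. A row lasts 1/10 s, in which the tool goes at most 50 mm and 8.59 degrees, less where a joint would pass 70% of its speed; a pose out of reach is approached as far as the arm can. A call with a gripper value outside its range is refused whole. The fingers move at their own pace and stop on an object; "grip_force" is the grip in N (left out, the last holds). Time passes only in rows, so rows that repeat a pose let the fingers close. It gives the time, the measured TCP pose, the force and the opening at its end, in the units of the state.
- bot.observe(): the state, without advancing time (a new reading comes with each control period).
- eyes.grab_frame(name): name is "scene" or "top" or "wrist"; returns the picture (480x640x3 uint8, red, green, blue); there is no depth.
- eyes.get_calibration(name): a dict with "fx", "fy", "cx", "cy" (pixels), "camera_from_world" (4x4, takes a point from world to camera coordinates); the wrist camera has in their place "hand_eye" (4x4, takes a point from camera to tool coordinates, whose origin is the TCP and whose axes are the tool frame's). Camera axes: x right, y down, z forward; pixel columns grow to the right and rows downward; lengths in m; the calibration is good to about 2 mm. The wrist camera is an equidistant fisheye: a pixel r from the principal point sees the ray r / f radians off the axis. A picture is of the moment at which its call begins: read the wrist's pose just before it. get_calibration takes no time and is no camera call.
- bot.job_done(): hands the job in, once; it reports no verdict.
The state is a dict: "clock": time; "qpos": joint angles; "qd": joint speeds; "joint_efforts": joint torques, N m; "position": TCP position; "tool_rot": TCP orientation; "force": force on the tool from outside, world axes, zero at the start; "moment": the same for the moment, N m; "grip_width": finger opening in m.
Only numpy, scipy, OpenCV 4.12 (cv2) and the standard library are available. Lean on these libraries where they do the work, as an engineer would, in place of code of your own. Each camera call takes 0.05 s, during which the arm holds its last target.

## Working session

There is one attempt and no reset: what is moved stays moved. The work goes in short steps, Python scripts to look and compute and a tool call to move; the robot and the scene stay as the last step left them, time stands still between calls to the robot, and variables do not carry over. Pictures are saved under pics/ and viewed, and the job is handed in when it is done.

Besides the shell and the picture viewer there is one more tool, called by a JSON object that holds its "name" and its "arguments", one argument or row to a line. step_arm: Moves the arm, as the interface text tells. Its arguments: {"type":"object","properties":{"targets":{"type":"array","items":{"type":"array","items":{"type":"array","items":{"type":"number"}}}},"grip_force":{"type":"number"}},"required":["targets"]}

```bash
mkdir -p pics; ls; python3 - <<'E'
from workcell import bot, eyes
import cv2, numpy as np
o=bot.observe(); print({k:np.round(v,4).tolist() for k,v in o.items()}); print(bot.tcp_to_tips)
for n in ["scene","top","wrist"]:
    c=eyes.get_calibration(n); print(n,{k:np.round(v,4).tolist() for k,v in c.items()})
    im=eyes.grab_frame(n); cv2.imwrite(f"pics/{n}0.png",im[:,:,::-1])
E
```

```text
pics
{'clock': 0.0, 'qpos': [1.0858, 0.522, -0.0363, 1.6, 0.0212, 1.0211, -0.1128], 'qd': [-0.0001, 0.0012, -0.0012, -0.0007, -0.0007, 0.0004, 0.0001], 'joint_efforts': [0.0002, -92.7107, 1.98, -36.9942, 0.0179, 0.008, -0.0], 'position': [0.2517, -0.5717, 0.2527], 'tool_rot': [-1.5046, 1.5696, 2.0518], 'force': [0.0596, 0.0852, 0.0782], 'moment': [-0.0143, -0.0395, 0.019], 'grip_width': 0.0857}
0.022
scene {'fx': 494.3889, 'fy': 494.3889, 'cx': 320.5819, 'cy': 240.4632, 'camera_from_world': [[0.6034, 0.7973, -0.0144, -0.4166], [0.6345, -0.4909, -0.5971, -0.2897], [-0.4831, 0.3511, -0.8021, 1.393], [0.0, 0.0, 0.0, 1.0]]}
top {'fx': 612.1355, 'fy': 612.1355, 'cx': 321.2942, 'cy': 251.5127, 'camera_from_world': [[0.0025, -0.9999, 0.0112, 0.0729], [-0.9986, -0.0031, -0.0524, 0.5779], [0.0524, -0.0111, -0.9986, 1.1304], [0.0, 0.0, 0.0, 1.0]]}
wrist {'fx': 371.6483, 'fy': 371.6483, 'cx': 320.5626, 'cy': 249.1105, 'hand_eye': [[0.0016, -0.2576, 0.9663, -0.121], [1.0, 0.0004, -0.0015, -0.0004], [-0.0, 0.9663, 0.2576, -0.0656], [0.0, 0.0, 0.0, 1.0]]}
```

View pics/top0.png

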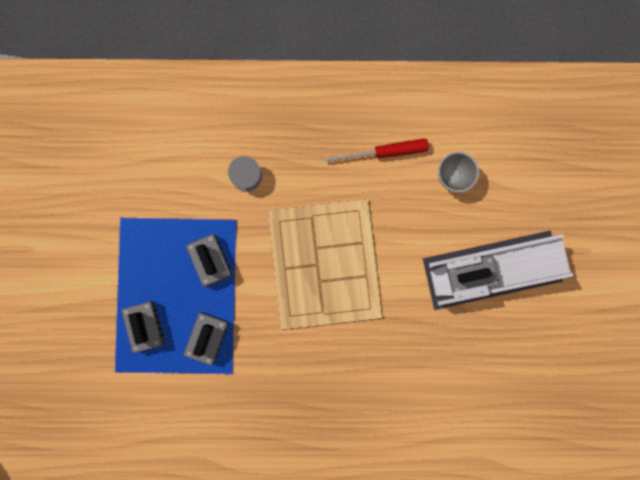

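View pics/scene0.png

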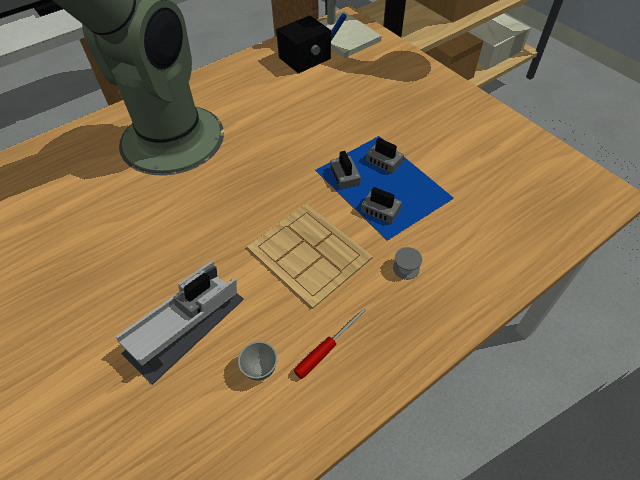

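View pics/wrist0.png

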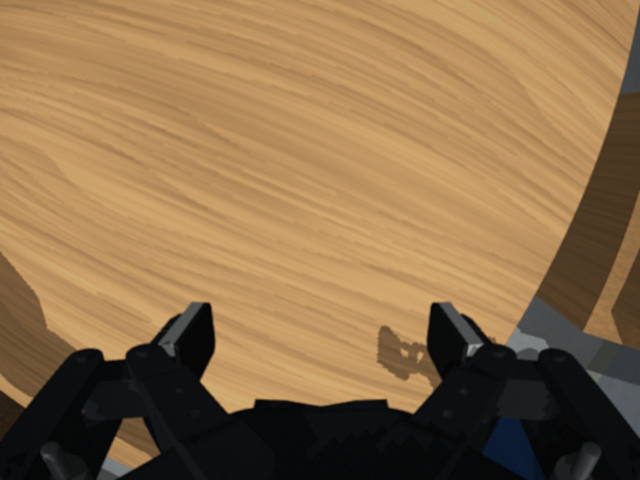

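The top view shows three modules on the mat at about (208,260), (143,328) and (206,339). The slab is centred near (325,265). The chute runs from (432,285) uphill to (560,255), with the jammed module at about (474,275). Next I'll zoom in.

```bash
cat > h.py <<'E'
from workcell import bot, eyes
import cv2, numpy as np, sys
from scipy.spatial.transform import Rotation as R
def cal(n):
    c=eyes.get_calibration(n); K=np.array([[c['fx'],0,c['cx']],[0,c['fy'],c['cy']],[0,0,1.]])
    return c,K
def bp(n,uv,z):
    c,K=cal(n); T=np.array(c['camera_from_world']); o=-T[:3,:3].T@T[:3,3]
    d=T[:3,:3].T@np.linalg.solve(K,[uv[0],uv[1],1]); return o+d*(z-o[2])/d[2]
def pj(n,P):
    c,K=cal(n); T=np.array(c['camera_from_world']); P=np.atleast_2d(P)
    q=(T[:3,:3]@P.T).T+T[:3,3]; q=(K@q.T).T; return q[:,:2]/q[:,2:]
def crop(n,u0,v0,w,h,s,name,im=None):
    if im is None: im=eyes.grab_frame(n)[:,:,::-1]
    cv2.imwrite(f"pics/{name}.png",cv2.resize(np.ascontiguousarray(im[v0:v0+h,u0:u0+w]),None,fx=s,fy=s,interpolation=cv2.INTER_CUBIC))
def tool():
    o=bot.observe(); return np.array(o['position']),R.from_euler('xyz',o['tool_rot']).as_matrix(),o
def plan(p,Rt):
    """shift (cm) tool axes and rotvec to target"""
    p0,R0,o=tool(); return R0.T@(np.array(p)-p0)*100, R.from_matrix(R0.T@Rt).as_rotvec()
E
python3 - <<'E'
from h import *
im=cv2.imread('pics/top0.png')
crop('top',110,200,150,190,4,'c1',im)
crop('top',250,190,150,150,5,'c2',im)
crop('top',410,220,170,100,4.7,'c3',im)
im=cv2.imread('pics/scene0.png')
crop('scene',100,250,160,140,4.9,'c4',im)
E
```

```text
(no output)
```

View pics/c1.png

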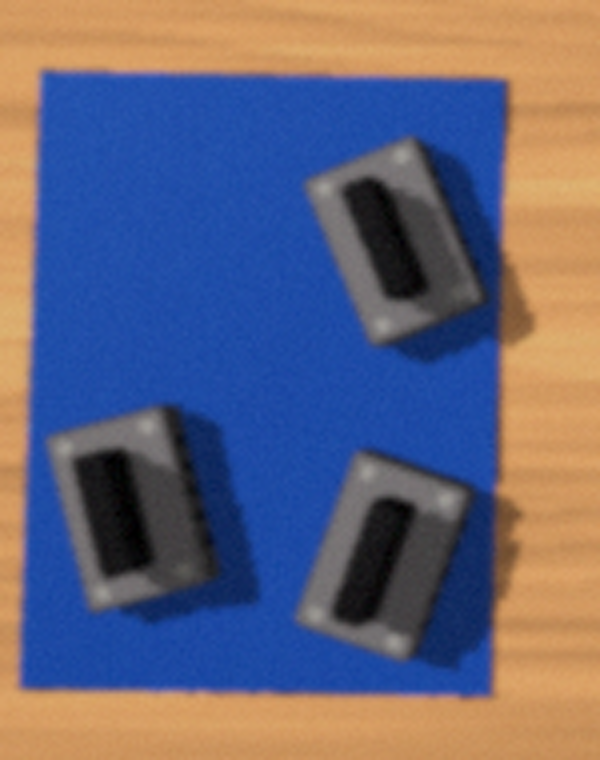

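View pics/c2.png

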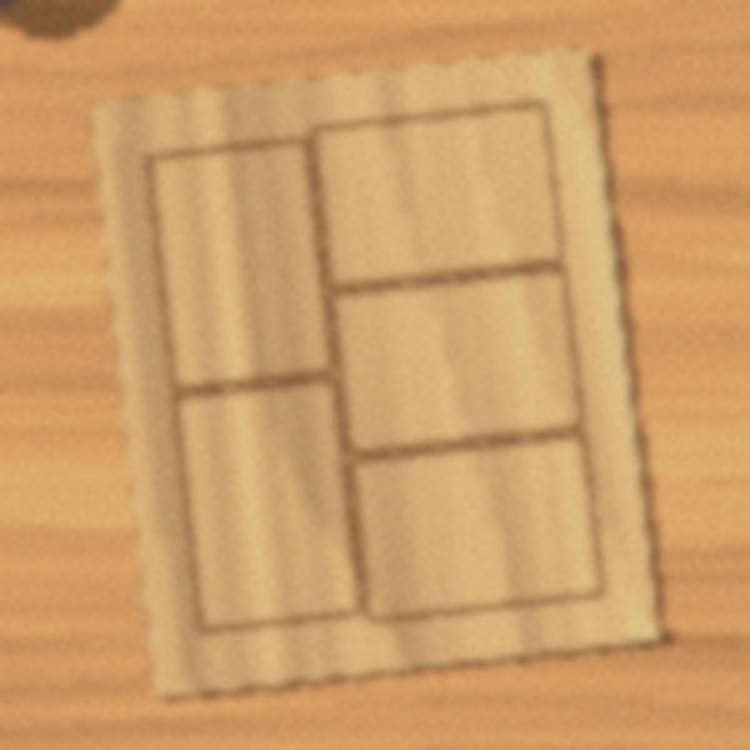

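View pics/c3.png

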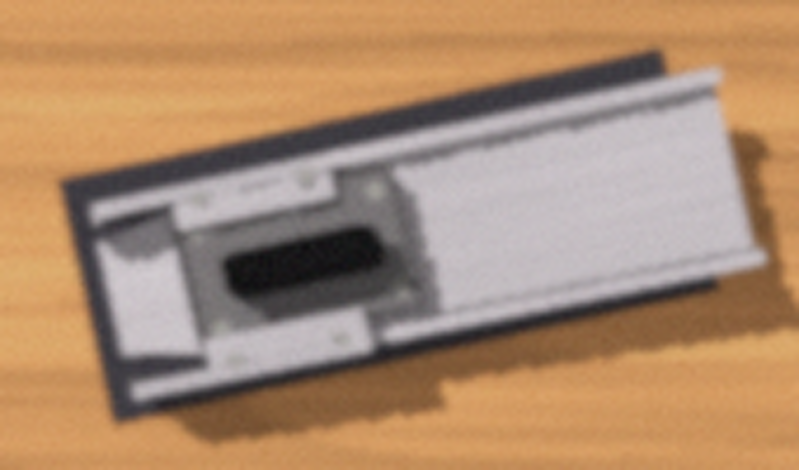

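View pics/c4.png

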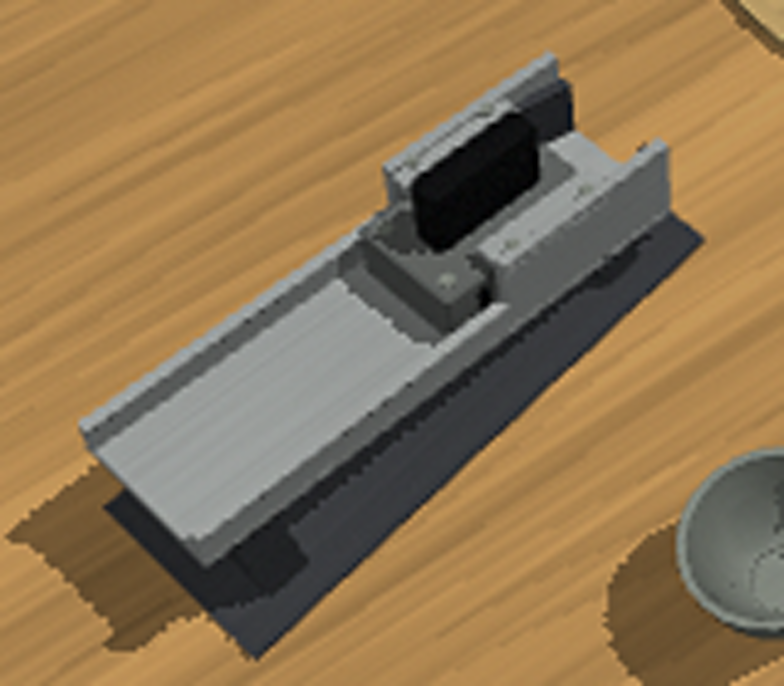

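```bash
cat > fit.py <<'E'
from h import *
from scipy.optimize import least_squares
def rz(a): return R.from_euler('z',a).as_matrix()
def fit2(obs,pts,z0,x0):
    f=lambda q:(pj('top',(rz(q[2])@np.array(pts).T).T+[q[0],q[1],z0])-obs).ravel()
    r=least_squares(f,x0); return r.x,np.abs(r.fun).reshape(-1,2).round(2).tolist()
def cr(l,u,v,s): return (np.array(l,float)+.5)/s-.5+[u,v]
E
python3 - <<'E'
from fit import *
s=cr([(95,105),(590,52),(665,638),(160,697)],250,190,5)
# slab: long along y 225 ; image up=+x world ; row of three on right (-y)
S=[(-.095,.1125,0),(.095,.1125,0),(.095,-.1125,0),(-.095,-.1125,0)]
c=bp('top',s.mean(0),.008); print('slabc',c)
# slab x from two-row (left) to 3-row(right): world -y => yaw ~ -90deg; slab y = world +x (up)
print('slab',fit2(s,S,.008,[c[0],c[1],-1.6]))
# bay outline corners on slab, crop2
for n,l in {'two_top':[(150,157),(308,140),(327,377),(178,388)],'two_bot':[(180,395),(332,380),(358,608),(202,632)],'3a':[(318,128),(543,102),(560,265),(338,287)],'3b':[(340,295),(563,270),(580,432),(356,450)],'3c':[(358,460),(582,437),(602,592),(368,618)]}.items():
    q=np.array([bp('top',p,.008) for p in cr(l,250,190,5)]); e=np.linalg.norm(np.roll(q,-1,0)-q,axis=1)
    print(n,q.mean(0).round(4),e.round(4))
M=[(.042,.028,.0),(.042,-.028,0),(-.042,-.028,0),(-.042,.028,0)]
for n,l in {'A':[(305,185),(412,138),(485,298),(378,345)],'B':[(50,440),(160,408),(205,578),(95,610)],'C':[(362,450),(472,487),(408,660),(298,622)]}.items():
    q=cr(l,110,200,4); c=bp('top',q.mean(0),.033); print(n,fit2(q,M,.033,[c[0],c[1],0]))
# chute
t=np.deg2rad(10)
def F(s,y,h): return (s*np.cos(t)-h*np.sin(t),y,.025+s*np.sin(t)+h*np.cos(t))
P=[F(.09,-.021,.039),F(.09,.021,.039),F(.03,-.021,.039),F(.03,.021,.039),F(.24,-.032,0),F(.24,.032,0)]
# uphill=-y world(yaw~-90): chute +y = world +x = up
l=cr([(367,308),(335,198),(205,340),(178,230),(752,248),(716,88)],410,220,4.7)
print('chute',fit2(l,P,0,[.53,-.18,-1.4]))
E
```

```text
slabc [0.55415845 0.06721457 0.008     ]
slab (array([ 0.55474105,  0.06714387, -1.45283607]), [[0.36, 0.15], [0.54, 0.93], [0.16, 0.51], [0.02, 0.54]])
two_top [0.5946 0.1188 0.008 ] [0.0599 0.0897 0.0561 0.0878]
two_bot [0.5051 0.1082 0.008 ] [0.0574 0.0859 0.059  0.089 ]
3a [0.6212 0.0439 0.008 ] [0.0856 0.062  0.0841 0.0606]
3b [0.5585 0.0363 0.008 ] [0.0846 0.0613 0.0845 0.0586]
3c [0.4966 0.0295 0.008 ] [0.0846 0.0585 0.0883 0.0592]
A (array([0.56053625, 0.28196598, 0.4321382 ]), [[0.79, 0.35], [0.34, 1.24], [0.82, 0.29], [0.37, 1.28]])
B (array([0.43819655, 0.40214391, 0.27899773]), [[1.46, 0.82], [0.77, 1.23], [1.5, 0.77], [0.82, 1.26]])
C (array([ 0.41764956,  0.28474493, -0.33924361]), [[0.72, 0.81], [0.62, 0.24], [0.77, 0.7], [0.67, 0.15]])
chute (array([ 0.51911793, -0.13275675, -1.35564192]), [[0.88, 0.19], [0.6, 0.03], [0.3, 0.0], [0.23, 0.35], [0.46, 0.34], [0.11, 0.47]])
```

```bash
cat > geo.py <<'E'
from fit import *
CH=np.array([0.5191,-0.1328,0]); CY=-1.3556; t=np.deg2rad(10)
RC=rz(CY)
ux=RC@[np.cos(t),0,np.sin(t)]; uy=RC@[0,1,0]; un=RC@[-np.sin(t),0,np.cos(t)]
def C(s,y,h): return CH+[0,0,.025]+ux*s+uy*y+un*h
def ori(xa,ya):
    xa=np.array(xa)/np.linalg.norm(xa); ya=np.array(ya)-np.dot(ya,xa)*xa; ya/=np.linalg.norm(ya)
    return np.c_[xa,ya,np.cross(xa,ya)]
def down(yaw): # tool down, tool y along world yaw
    return ori([0,0,-1],[np.cos(yaw),np.sin(yaw),0])
def show(p,Rt):
    a,b=plan(p,Rt); print('shift',a.round(2),'rot',b.round(3),'deg',np.rad2deg(np.linalg.norm(b)).round(1))
E
python3 - <<'E'
from geo import *
p,R0,o=tool(); print(R0.round(3)); print(np.rad2deg(np.arctan2(R0[1,1],R0[0,1])))
for sg in (1,-1):
  lean=np.deg2rad(25)
  xa=-un*np.cos(lean)+ux*np.sin(lean)
  print(xa); show(C(-.02,0,.15),ori(xa,sg*ux))
  show(C(-.02,0,.15),ori(-un,sg*uy))
E
```

```text
[[-0.     0.403 -0.915]
 [ 0.001 -0.915 -0.403]
 [-1.    -0.001  0.   ]]
-66.23493330778373
[ 0.12248107 -0.5603466  -0.81915204]
shift [  8.39 -33.88 -43.07] rot [ 0.193 -0.061  0.61 ] deg 36.8
shift [  8.39 -33.88 -43.07] rot [-1.367 -0.147  0.12 ] deg 79.1
[ 0.12248107 -0.5603466  -0.81915204]
shift [  8.39 -33.88 -43.07] rot [-2.813 -0.888 -0.089] deg 169.1
shift [  8.39 -33.88 -43.07] rot [1.765 0.127 0.155] deg 101.8
```

{"name": "step_arm", "arguments": {
  "targets": [
    [[0,0,0,0,0,0,0],[0,0,0,0,0,0,0],[0,0,0,0,0,0,0],[0,0,0,0,0,0,0],[0,0,0,0,0,0,0],[0,0,0,0,0,0,0],[0,0,0,0,0,0,0],[0,0,0,0,0,0,0]]
  ]
}}

```text
clock: 0.95
position: [0.2517, -0.5718, 0.2529]
tool_rot: [-1.481, 1.57, 2.075]
force: [-0.7, 0.2, 0.1]
grip_width: -0.0003
```

```bash
python3 - <<'E'
from geo import *
print(bot.observe()['grip_width'])
crop('wrist',0,0,640,480,1.25,'w1')
E
```

```text
-0.000279494426976736
```

View pics/w1.png

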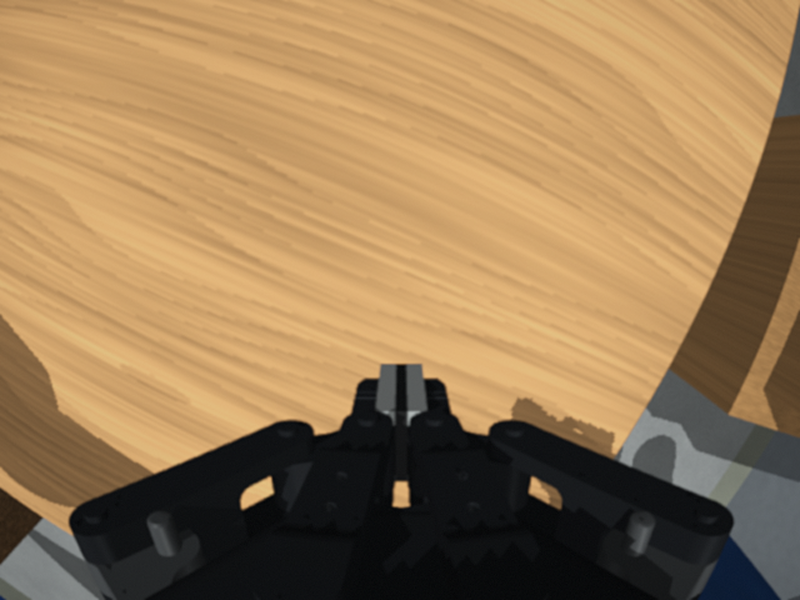

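```bash
python3 - <<'E'
from geo import *
c=eyes.get_calibration('wrist'); H=np.array(c['hand_eye'])
def ray(u,v):
    d=np.array([u-c['cx'],v-c['cy']]); r=np.linalg.norm(d); th=r/c['fx']
    return H[:3,:3]@np.r_[np.sin(th)*d/r,np.cos(th)]
for n,(u,v) in dict(tipL=(378,364),tipR=(422,364),blkL=(358,382),blkR=(446,382),blkLb=(345,432),elbow=(290,423),elbowout=(240,440),knuck=(80,510)).items():
    d=ray(u/1.25,v/1.25)
    for z in (-.011,-.014,0): 
        k=(z-H[2,3])/d[2]; print(n,z,((H[:3,3]+d*k)*1000).round(1))
E
```

```text
tipL -0.011 [ 18.3  -7.9 -11. ]
tipL -0.014 [ 10.6  -7.5 -14. ]
tipL 0 [46.3 -9.4  0. ]
tipR -0.011 [ 18.3   6.2 -11. ]
tipR -0.014 [ 10.7   5.8 -14. ]
tipR 0 [46.3  7.5  0. ]
blkL -0.011 [  3.7 -13.1 -11. ]
blkL -0.014 [ -3.1 -12.4 -14. ]
blkL 0 [ 28.8 -15.7   0. ]
blkR -0.011 [  3.7  12.7 -11. ]
blkR -0.014 [ -3.1  11.9 -14. ]
blkR 0 [28.8 15.3  0. ]
blkLb -0.011 [-25.9 -13.6 -11. ]
blkLb -0.014 [-31.1 -12.9 -14. ]
blkLb 0 [ -6.7 -16.3   0. ]
elbow -0.011 [-22.3 -27.7 -11. ]
elbow -0.014 [-27.7 -26.2 -14. ]
elbow 0 [ -2.4 -33.2   0. ]
elbowout -0.011 [-31.7 -37.8 -11. ]
elbowout -0.014 [-36.6 -35.7 -14. ]
elbowout 0 [-13.7 -45.3   0. ]
knuck -0.011 [-64.4 -62.2 -11. ]
knuck -0.014 [-67.5 -58.8 -14. ]
knuck 0 [-53.  -74.6   0. ]
```

```bash
python3 - <<'E'
from geo import *
show(C(.006,0,.13),ori(-un,uy))
E
```

```text
shift [  9.91 -31.03 -42.49] rot [-1.367 -0.147  0.12 ] deg 79.1
```

{"name": "step_arm", "arguments": {
  "targets": [
    [[9.91,-31.03,-42.49,-1.367,-0.147,0.12,0],[9.91,-31.03,-42.49,-1.367,-0.147,0.12,0],[9.91,-31.03,-42.49,-1.367,-0.147,0.12,0],[9.91,-31.03,-42.49,-1.367,-0.147,0.12,0],[9.91,-31.03,-42.49,-1.367,-0.147,0.12,0],[9.91,-31.03,-42.49,-1.367,-0.147,0.12,0],[9.91,-31.03,-42.49,-1.367,-0.147,0.12,0],[9.91,-31.03,-42.49,-1.367,-0.147,0.12,0],[9.91,-31.03,-42.49,-1.367,-0.147,0.12,0],[9.91,-31.03,-42.49,-1.367,-0.147,0.12,0]]
  ]
}}

```text
clock: 2.0
position: [0.4987, -0.1447, 0.1604]
tool_rot: [-0.002, 1.395, -1.352]
force: [-0.0, -1.1, 0.2]
grip_width: -0.0002
```

```bash
python3 - <<'E'
from geo import *
print(bot.observe()['qpos'])
show(C(.006,0,.13),ori(-un,uy))
E
```

```text
[ 0.33279755  0.47672597 -0.34423866  2.01071543  0.5177807   0.70232937
 -0.15443546]
shift [ 0.21  2.26 -2.46] rot [ 0.005  0.001 -0.001] deg 0.3
```

{"name": "step_arm", "arguments": {
  "targets": [
    [[0.21,2.26,-2.46,0,0,0,0],[0.21,2.26,-2.46,0,0,0,0],[0.21,2.26,-2.46,0,0,0,0]]
  ]
}}

```text
clock: 2.3
position: [0.5157, -0.1159, 0.1539]
tool_rot: [-0.005, 1.396, -1.353]
force: [0.9, -1.0, 0.1]
grip_width: 0.0001
```

```bash
cat >> geo.py <<'E'
def pw(P,pose=None):
    """project world pts to wrist pixels"""
    c=eyes.get_calibration('wrist'); H=np.array(c['hand_eye'])
    p,R0,_=tool() if pose is None else pose
    q=(np.atleast_2d(P)-p)@R0; q=(q-H[:3,3])@H[:3,:3]
    r=np.linalg.norm(q[:,:2],axis=1); th=np.arctan2(r,q[:,2])
    return q[:,:2]/r[:,None]*th[:,None]*c['fx']+[c['cx'],c['cy']]
def bw(uv,z,pose=None):
    c=eyes.get_calibration('wrist'); H=np.array(c['hand_eye'])
    p,R0,_=tool() if pose is None else pose
    d=np.array([uv[0]-c['cx'],uv[1]-c['cy']]); r=np.linalg.norm(d); th=r/c['fx']
    d=R0@H[:3,:3]@np.r_[np.sin(th)*d/r,np.cos(th)]; o=p+R0@H[:3,3]
    return o+d*(z-o[2])/d[2]
def draw(im,segs,f,col=(0,255,0)):
    for a,b in segs:
        L=np.array([a+(b-a)*k for k in np.linspace(0,1,15)]); q=f(L)
        cv2.polylines(im,[np.round(q*16).astype(int)],False,col,1,cv2.LINE_AA,4)
def box(T,Rm,x,y,z0,z1):
    s=[]
    for z in (z0,z1):
        c=[T+Rm@np.array(v) for v in ((x,y,z),(x,-y,z),(-x,-y,z),(-x,y,z))]
        s+=[(c[i],c[(i+1)%4]) for i in range(4)]
    return s
def modsegs(x,y,z,yaw,Rm=None):
    Rm=rz(yaw) if Rm is None else Rm
    T=np.array([x,y,z]); return box(T,Rm,.042,.028,0,.03)+box(T,Rm,.028,.008,.03,.066)
E
python3 - <<'E'
from geo import *
show(C(.006,0,.13),ori(-un,uy))
im=np.ascontiguousarray(eyes.grab_frame('wrist')[:,:,::-1])
seg=[(C(.03,s*.021,.039),C(.09,s*.021,.039)) for s in (1,-1)]+[(C(0,-.032,0),C(0,.032,0))]+[(C(0,s*.032,0),C(.24,s*.032,0)) for s in (1,-1)]
Rm=np.c_[ux,uy,un]
cv2.imwrite('pics/w2raw.png',im)
draw(im,seg+modsegs(*C(.071,0,0),0,Rm),pw)
crop('',0,0,640,480,1.25,'w2',im)
im=np.ascontiguousarray(cv2.imread('pics/top0.png'))
draw(im,seg+modsegs(*C(.071,0,0),0,Rm),lambda L:pj('top',L))
for m in [(.5605,.2820,.4321),(.4382,.4021,.279),(.4176,.2847,-.3392)]: draw(im,modsegs(m[0],m[1],.003,m[2]),lambda L:pj('top',L))
crop('',110,190,470,200,1.7,'t2',im)
E
```

```text
shift [-0.01 -0.03  0.06] rot [ 0.007  0.001 -0.   ] deg 0.4
```

View pics/w2.png

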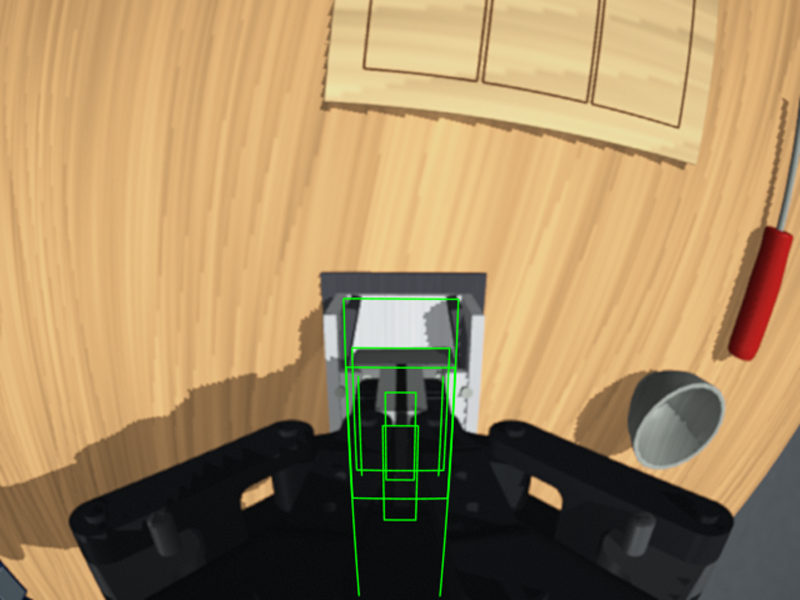

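View pics/t2.png

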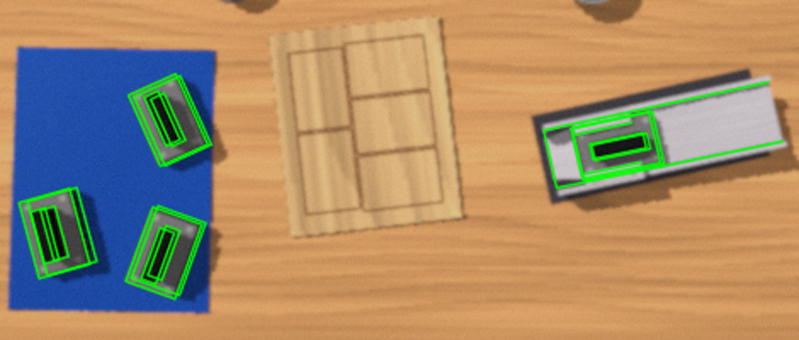

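{"name": "step_arm", "arguments": {
  "targets": [
    [[3,0,0,0,0,0,0],[6,0,0,0,0,0,0],[8,0,0,0,0,0,0],[9,0,0,0,0,0,0],[9.7,0,0,0,0,0,0],[9.7,0,0,0,0,0,0]]
  ]
}}

```text
clock: 2.95
position: [0.5188, -0.134, 0.0585]
tool_rot: [-0.006, 1.395, -1.357]
force: [-0.3, 0.4, 0.2]
grip_width: 0.0
```

```bash
python3 - <<'E'
from geo import *
show(C(.006,0,.033),ori(-un,uy)); print(tool()[2]['force'])
E
```

```text
shift [-0.02  0.06 -0.09] rot [0.004 0.001 0.   ] deg 0.3
[-0.27957084  0.3919891   0.20876348]
```

{"name": "step_arm", "arguments": {
  "targets": [
    [[0,0,0.8,0,0,0,0],[0,0,1.2,0,0,0,0],[0,0,1.7,0,0,0,0],[0,0,2.2,0,0,0,0],[0,0,2.7,0,0,0,0],[0,0,3.2,0,0,0,0],[0,0,3.7,0,0,0,0],[0,0,4.2,0,0,0,0]]
  ]
}}

```text
clock: 3.75
position: [0.5279, -0.1748, 0.0659]
tool_rot: [-0.006, 1.395, -1.358]
force: [-0.3, 2.5, 0.9]
grip_width: -0.0
```

```bash
python3 - <<'E'
from geo import *
show(C(.093,0,.033),ori(-un,uy)); print(tool()[2]['force'])
crop('top',410,220,170,100,4.7,'p1')
E
```

```text
shift [-0.01  0.02  4.37] rot [0.004 0.001 0.   ] deg 0.3
[-0.30598594  2.45312514  0.94075614]
```

View pics/p1.png

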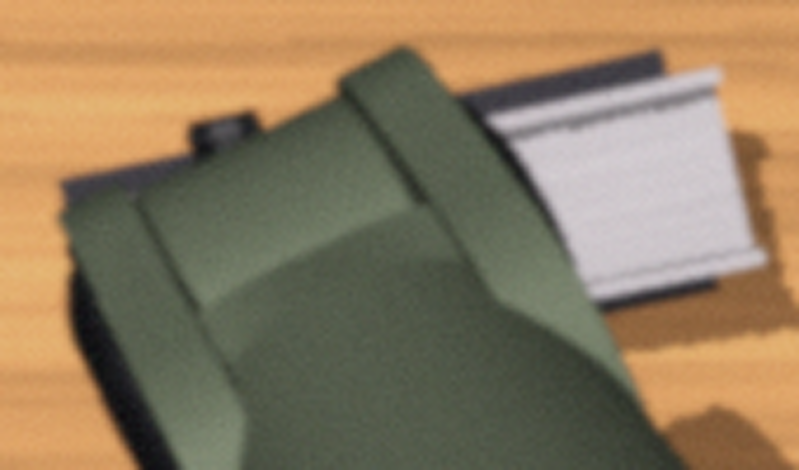

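The arm hides the chute from above. The force is about 2.5 N, so the module is being pushed, and I'll keep going.

{"name": "step_arm", "arguments": {
  "targets": [
    [[0,0,0.5,0,0,0,0],[0,0,1,0,0,0,0],[0,0,1.5,0,0,0,0],[0,0,2,0,0,0,0],[0,0,2.5,0,0,0,0],[0,0,3,0,0,0,0],[0,0,3.5,0,0,0,0],[0,0,4,0,0,0,0],[0,0,4.4,0,0,0,0],[0,0,4.4,0,0,0,0]]
  ]
}}

```text
clock: 4.8
position: [0.5374, -0.2188, 0.0739]
tool_rot: [-0.006, 1.394, -1.358]
force: [0.0, -0.1, 0.4]
grip_width: 0.0001
```

```bash
python3 - <<'E'
from geo import *
show(C(.093,0,.033),ori(-un,uy)); print(tool()[2]['force'])
im=np.ascontiguousarray(eyes.grab_frame('scene')[:,:,::-1]); crop('',80,240,200,150,4,'p2',im)
E
```

```text
shift [-0.01  0.05 -0.2 ] rot [0.003 0.002 0.   ] deg 0.2
[ 0.01168195 -0.10276363  0.40774934]
```

View pics/p2.png

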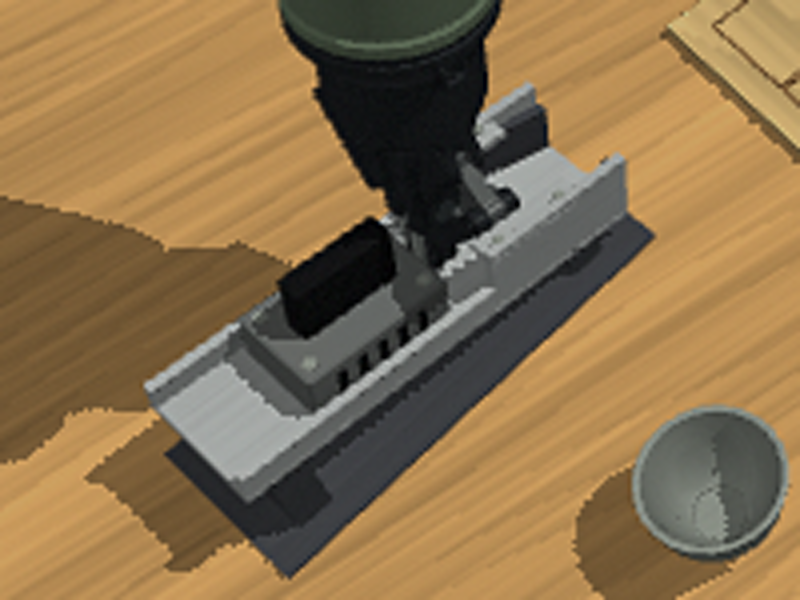

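The scene view shows the module past the uphill end of the lips. Now I'll raise the tool, open it, and move above the module.

{"name": "step_arm", "arguments": {
  "targets": [
    [[0,0,-0.6,0,0,0,0],[-3,0,-0.6,0,0,0,0],[-7,0,-0.6,0,0,0,0],[-10,0,-0.6,0,0,0,0.6],[-10,0,2,0,0,0,0.6],[-10,0,5.2,0,0,0,0.6],[-10,0,5.2,0,0,0,0.6],[-10,0,5.2,0,0,0,0.6]]
  ]
}}

```text
clock: 5.65
position: [0.5446, -0.251, 0.1812]
tool_rot: [-0.006, 1.394, -1.359]
force: [0.2, 0.7, -1.0]
grip_width: 0.0508
```

```bash
python3 - <<'E'
from geo import *
print(tool()[2]['grip_width'])
show(C(.148,0,.133),ori(-un,uy))
Rm=np.c_[ux,uy,un]
im=np.ascontiguousarray(eyes.grab_frame('scene')[:,:,::-1]); cv2.imwrite('pics/s3raw.png',im)
draw(im,modsegs(*C(.148,0,0),0,Rm),lambda L:pj('scene',L)); crop('',80,240,200,150,4,'p3',im)
im=np.ascontiguousarray(eyes.grab_frame('wrist')[:,:,::-1]);draw(im,modsegs(*C(.148,0,0),0,Rm),pw); crop('',0,0,640,480,1.25,'w3',im)
E
```

```text
0.05075535750192282
shift [-0.02  0.04  0.18] rot [0.003 0.002 0.001] deg 0.2
```

View pics/p3.png

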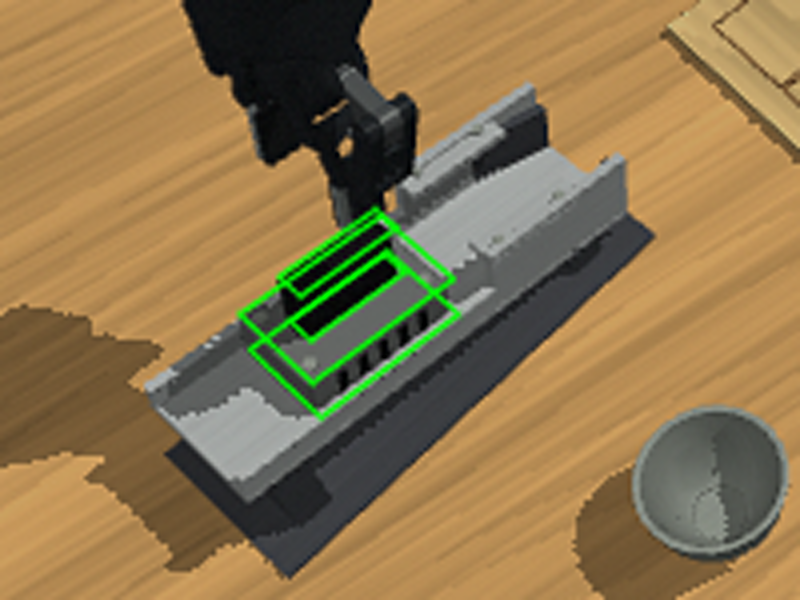

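View pics/w3.png

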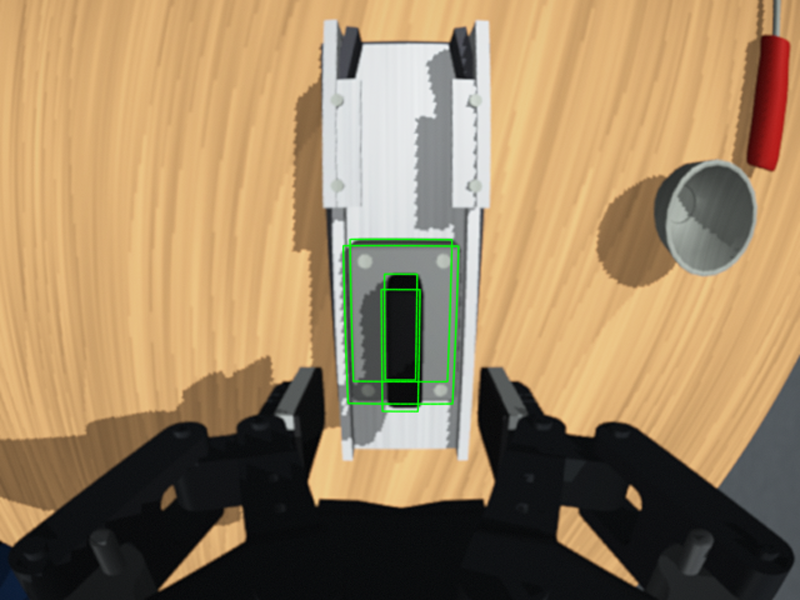

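{"name": "step_arm", "arguments": {
  "targets": [
    [[3,0,0.2,0,0,0,0.6],[5.5,0,0.2,0,0,0,0.6],[7,0,0.2,0,0,0,0.6],[7.8,0,0.2,0,0,0,0.6],[7.8,0,0.2,0,0,0,0.6],[7.8,0,0.2,0,0,0,0],[7.8,0,0.2,0,0,0,0],[7.8,0,0.2,0,0,0,0],[7.8,0,0.2,0,0,0,0],[7.8,0,0.2,0,0,0,0]]
  ],
  "grip_force": 80
}}

```text
clock: 6.75
position: [0.5485, -0.2652, 0.1056]
tool_rot: [-0.0, 1.394, -1.352]
force: [-1.1, 1.2, 7.7]
grip_width: 0.0148
```

```bash
cat >> geo.py <<'E'
SL=np.array([.5547,.0671]); SY=-1.4528
sx=np.array([np.cos(SY),np.sin(SY)]); sy=np.array([-np.sin(SY),np.cos(SY)])
BAY=[(SL+.0315*sx+k*.063*sy) for k in (-1,0,1)]+[(SL-.0455*sx+k*.0455*sy) for k in (-1,1)]
BT=[down(np.arctan2(sy[1],sy[0]))]*3+[down(np.arctan2(sx[1],sx[0]))]*2  # tool y
E
python3 - <<'E'
from geo import *
p,R0,o=tool();print(o['grip_width'],o['force'])
Rm=np.c_[ux,uy,un]; print('offset from module c frame',Rm.T@(p-C(.148,0,0)))
print(np.array(BAY).round(4)); print(o['qpos'])
for i in (0,1,2): show(np.r_[BAY[i],.16],BT[i])
E
```

```text
0.014824777974835083 [-1.05127988  1.23042085  7.65995374]
offset from module c frame [-0.00044837  0.00044001  0.05579059]
[[0.4958 0.0284]
 [0.5584 0.0358]
 [0.621  0.0432]
 [0.5042 0.1069]
 [0.5945 0.1176]]
[ 0.49350978  0.66360755 -0.31056815  1.83187019  0.57836124  0.67018312
  0.01472246]
shift [-10.59   1.25 -28.38] rot [ 0.101  0.176 -0.009] deg 11.7
shift [-10.48   7.52 -27.75] rot [ 0.101  0.176 -0.009] deg 11.7
shift [-10.37  13.79 -27.13] rot [ 0.101  0.176 -0.009] deg 11.7
```

{"name": "step_arm", "arguments": {
  "targets": [
    [[-2,0,0,0,0,0,0],[-4,0,0,0,0,0,0],[-7,0,0,0,0,0,0],[-10,0,0,0,0,0,0],[-10,0,-3,0,0,0,0],[-10,0,-6,0,0,0,0],[-10,0,-10,0,0,0,0]]
  ]
}}

```text
clock: 7.45
position: [0.5229, -0.152, 0.1869]
tool_rot: [0.005, 1.393, -1.348]
force: [0.7, 0.6, -2.6]
grip_width: 0.0149
```

```bash
python3 - <<'E'
from geo import *
p,R0,o=tool();print(o['grip_width'],o['force'])
show(np.r_[BAY[0],.13],BT[0])
im=np.ascontiguousarray(eyes.grab_frame('top')[:,:,::-1]); cv2.imwrite('pics/tt.png',im)
E
```

```text
0.014884275150011696 [ 0.68580456  0.60261614 -2.6011227 ]
shift [  2.39   1.25 -18.92] rot [ 0.099  0.177 -0.01 ] deg 11.6
```

View pics/tt.png

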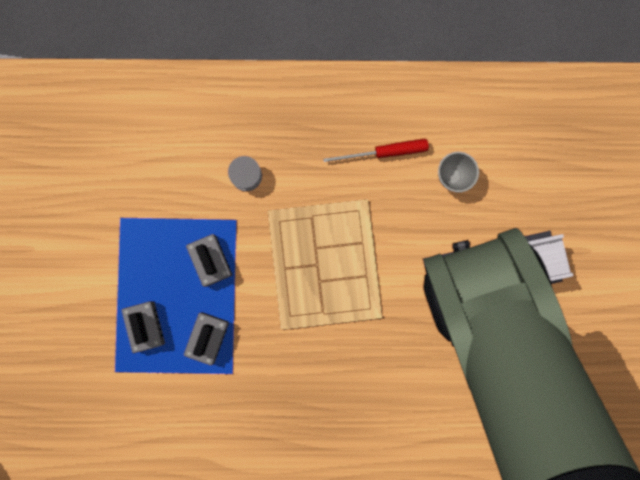

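{"name": "step_arm", "arguments": {
  "targets": [
    [[-0.5,0,-4,0.03,0.06,0,0],[-0.5,0.4,-8,0.05,0.12,0,0],[0,0.8,-12,0.09,0.177,-0.01,0],[1,1.25,-16,0.099,0.177,-0.01,0],[2,1.25,-18.92,0.099,0.177,-0.01,0],[2.39,1.25,-18.92,0.099,0.177,-0.01,0],[2.39,1.25,-18.92,0.099,0.177,-0.01,0],[2.39,1.25,-18.92,0.099,0.177,-0.01,0]]
  ]
}}

```text
clock: 8.3
position: [0.4938, 0.0349, 0.1298]
tool_rot: [-2.74, 1.568, 2.095]
force: [0.4, -0.9, -2.3]
grip_width: 0.015
```

```bash
cat > chk.py <<'E'
from geo import *
def chk(name,i,dz=.0558,extra=()):
    p,R0,o=tool(); print('w',o['grip_width'].__round__(4),'f',np.round(o['force'],1),'q7',round(o['qpos'][6],2), 'clk',o['clock'])
    show(np.r_[BAY[i],.0080+dz],BT[i])
    im=np.ascontiguousarray(eyes.grab_frame('wrist')[:,:,::-1])
    Rm=np.c_[R0[:,2],R0[:,1],-R0[:,0]]
    draw(im,modsegs(*(p+R0[:,0]*dz),0,Rm),lambda L:pw(L,(p,R0,o)))
    bays=[]
    for j,b in enumerate(BAY):
        hx,hy=(.042,.028) if j<3 else (.028,.042)
        c=[np.r_[b+a*hx*sx+d*hy*sy,.008] for a,d in ((1,1),(1,-1),(-1,-1),(-1,1))]
        bays+=[(c[k],c[(k+1)%4]) for k in range(4)]
    draw(im,bays,lambda L:pw(L,(p,R0,o)),(0,0,255))
    crop('',0,0,640,480,1.25,name,im)
E
python3 -c "
from chk import *
chk('b0',0)"
```

```text
w 0.015 f [ 0.4 -0.9 -2.3] q7 -0.42 clk 8.3
shift [6.6  0.13 0.69] rot [ 0.006 -0.003  0.001] deg 0.4
```

View pics/b0.png

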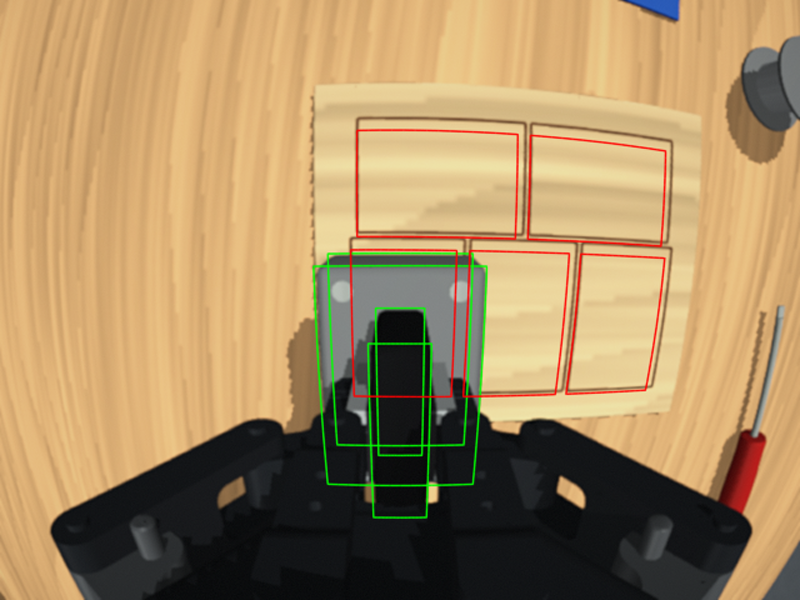

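{"name": "step_arm", "arguments": {
  "targets": [
    [[3,0.13,0.69,0.006,-0.003,0,0],[3,0.13,0.69,0.006,-0.003,0,0],[3,0.13,0.69,0.006,-0.003,0,0],[3,0.13,0.69,0.006,-0.003,0,0]]
  ]
}}

```text
clock: 8.75
position: [0.4964, 0.0283, 0.1009]
tool_rot: [1.478, 1.571, 0.024]
force: [0.1, 0.1, -2.4]
grip_width: 0.015
```

```bash
python3 -c "
from chk import *
chk('b1',0)"
```

```text
w 0.015 f [ 0.1  0.1 -2.4] q7 -0.45 clk 8.75
shift [ 3.71 -0.05 -0.02] rot [-0.001  0.    -0.   ] deg 0.1
```

View pics/b1.png

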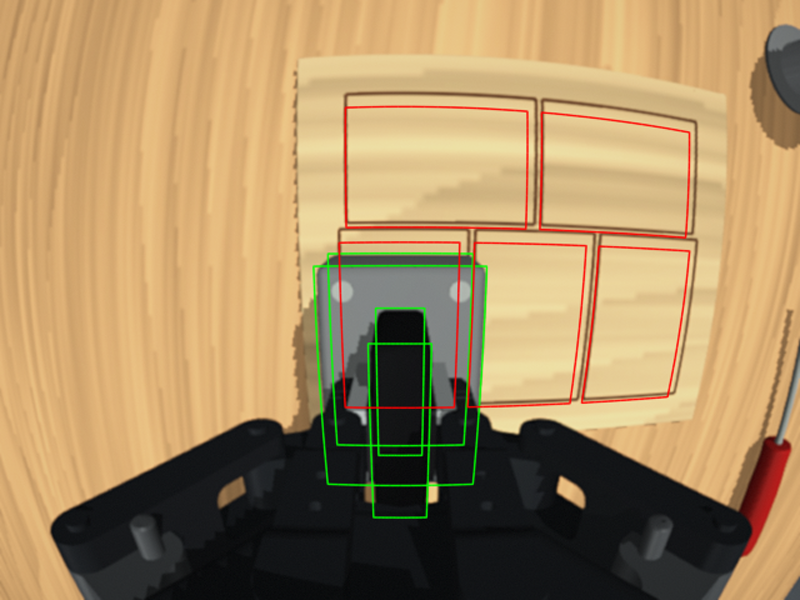

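```bash
cat > slabfit.py <<'E'
from chk import *
def corners(q,keys):
    X=np.array([np.cos(q[2]),np.sin(q[2])]); Y=np.array([-X[1],X[0]]); e=q[3]; out=[]
    for j,a,d in keys:
        bx,by=((.0315,(j-1)*.063) if j<3 else (-.0455,(-.0455,.0455)[j-3]))
        hx,hy=(.042,.028) if j<3 else (.028,.042)
        out.append(np.r_[np.array(q[:2])+X*(bx+a*(hx+e))+Y*(by+d*(hy+e)),.008])
    return np.array(out)
def fitslab(obs,keys,f):
    r=least_squares(lambda q:(f(corners(q,keys))-obs).ravel(),[.5547,.0671,-1.4528,.0015],x_scale=[.01,.01,.01,.001],loss='soft_l1')
    return r.x.round(4),np.abs((f(corners(r.x,keys))-obs)).max(1).round(1)
E
python3 - <<'E'
from slabfit import *
pose=tool()
# wrist: bay3 left, image up = -slab x ; image right=+slab y
ob={(3,-1,-1):(345,94),(3,-1,1):(537,100),(3,1,1):(533,224),(3,1,-1):(345,223),(4,-1,-1):(542,100),(4,-1,1):(696,122),(4,1,1):(693,234),(4,1,-1):(540,226),(1,-1,-1):(475,232),(1,-1,1):(594,235),(1,1,1):(579,399),(2,-1,-1):(600,236),(2,-1,1):(697,240),(2,1,1):(676,392),(2,1,-1):(584,400)}
print(fitslab((np.array(list(ob.values()))+.5)/1.25-.5,list(ob),lambda L:pw(L,pose)))
T={4:[(150,157),(308,140),(327,377),(178,388)],3:[(180,395),(332,380),(358,608),(202,632)],2:[(318,128),(543,102),(560,265),(338,287)],1:[(340,295),(563,270),(580,432),(356,450)],0:[(358,460),(582,437),(602,592),(368,618)]}
ks=[];o=[]
for j,l in T.items():
    for k,p in zip([(-1,1),(1,1),(1,-1),(-1,-1)],l): ks.append((j,)+k);o.append(p)
print(fitslab(cr(o,250,190,5),ks,lambda L:pj('top',L)))
crop('scene',240,195,140,115,5.6,'sc',cv2.imread('pics/scene0.png'))
E
```

```text
(array([ 0.5569,  0.0712, -1.45  ,  0.002 ]), array([1.3, 1. , 1.4, 1.5, 0.3, 0.6, 0.8, 0.5, 1.5, 1. , 0.8, 1.6, 0.3,
       1.3, 0.8]))
(array([ 5.5530e-01,  6.8000e-02, -1.4585e+00,  1.4000e-03]), array([0.4, 0.2, 1.6, 0.4, 0.5, 0.3, 0.5, 0.8, 0.5, 0.7, 1. , 0.8, 0.9,
       0.2, 1.2, 0.7, 0.9, 0.2, 0.2, 0.6]))
```

View pics/sc.png

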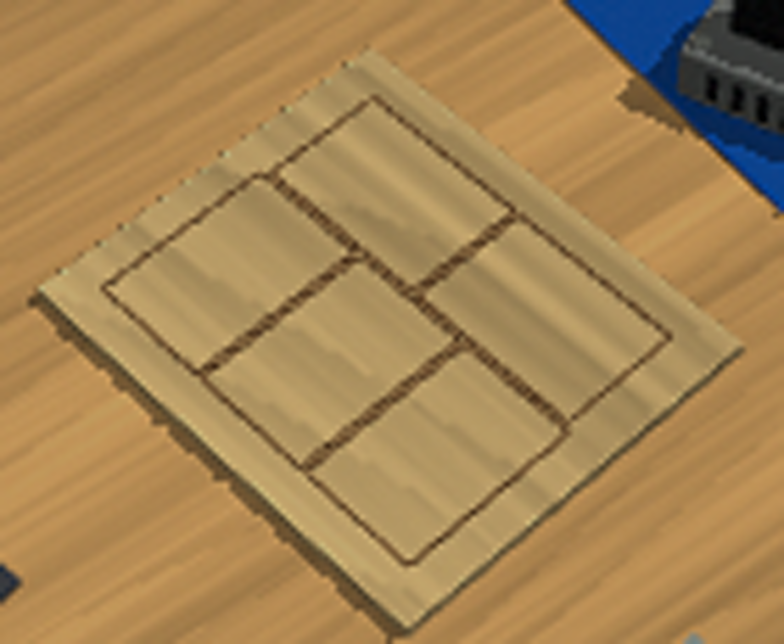

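```bash
python3 - <<'E'
from slabfit import *
ob={(0,1,-1):(104,290),(0,-1,-1):(262,175),(2,1,1):(410,565),(2,-1,1):(568,432),(3,-1,-1):(374,98),(4,-1,1):(670,338)}
print(fitslab(cr(list(ob.values()),240,195,5.6),list(ob),lambda L:pj('scene',L)))
S=[(.095,-.1125),(-.095,-.1125),(.095,.1125),(-.095,.1125)]
o=cr([(38,292),(368,52),(405,630),(743,348)],240,195,5.6)
def f(q):
    X=np.array([np.cos(q[2]),np.sin(q[2])]); Y=np.array([-X[1],X[0]])
    return (pj('scene',[np.r_[q[:2]+X*a+Y*b,.008] for a,b in S])-o).ravel()
r=least_squares(f,[.55,.07,-1.45]);print(r.x,r.fun.round(1))
E
```

```text
(array([ 0.5553,  0.0684, -1.4518,  0.0016]), array([0.1, 0.2, 0. , 0.1, 0.2, 0.2]))
[ 0.55614065  0.06686859 -1.4533257 ] [-0.5 -0.1  0.3 -0.5  0.   0.6  0.2 -0.3]
```

```bash
sed -i 's/^SL=.*/SL=np.array([.5556,.0687]); SY=-1.4528/' geo.py; python3 - <<'E'
from chk import *
show(np.r_[BAY[0],.0080+.0558],BT[0])
E
```

```text
shift [ 3.71  0.05 -0.16] rot [-0.001  0.    -0.   ] deg 0.1
```

{"name": "step_arm", "arguments": {
  "targets": [
    [[1,0.05,-0.16,0,0,0,0],[2,0.05,-0.16,0,0,0,0],[2.8,0.05,-0.16,0,0,0,0],[3.3,0.05,-0.16,0,0,0,0],[3.6,0.05,-0.16,0,0,0,0],[3.7,0.05,-0.16,0,0,0,0],[3.7,0.05,-0.16,0,0,0,0],[3.7,0.05,-0.16,0,0,0,0]]
  ]
}}

```text
clock: 9.6
position: [0.4969, 0.0299, 0.0641]
tool_rot: [1.448, 1.57, -0.006]
force: [0.0, -0.0, -2.7]
grip_width: 0.015
```

```bash
python3 - <<'E'
from chk import *
p,R0,o=tool(); print(o['force'],o['grip_width'])
show(np.r_[BAY[0],.0080+.0558],BT[0])
im=np.ascontiguousarray(eyes.grab_frame('scene')[:,:,::-1])
draw(im,modsegs(*BAY[0],.008,SY),lambda L:pj('scene',L)); crop('',230,190,150,120,5.3,'pl0',im)
E
```

```text
[ 0.02534228 -0.01386552 -2.68255063] 0.014956106935524927
shift [ 0.03 -0.01 -0.01] rot [-0.001  0.    -0.001] deg 0.1
```

View pics/pl0.png

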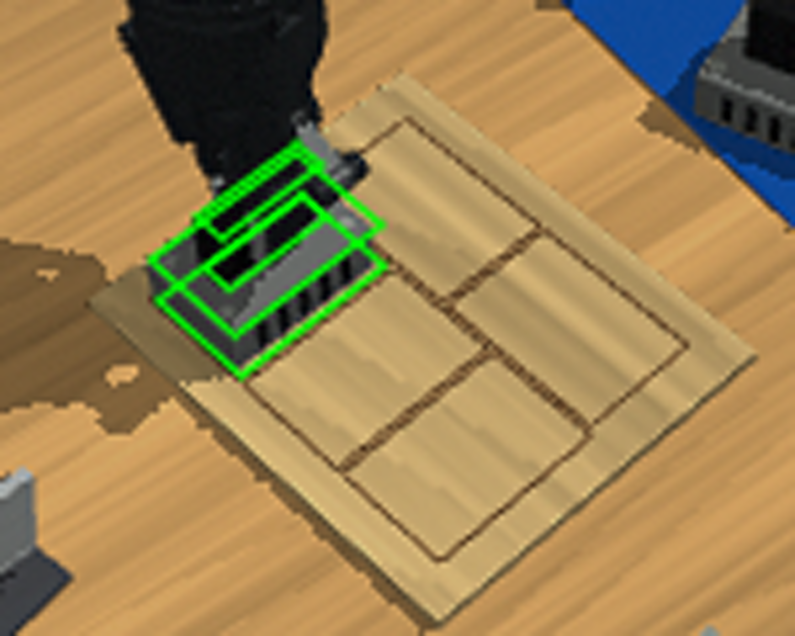

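{"name": "step_arm", "arguments": {
  "targets": [
    [[0.1,0,0,0,0,0,0],[0.15,0,0,0,0,0,0],[0.15,0,0,0,0,0,0],[0.15,0,0,0,0,0,0.4],[0.15,0,0,0,0,0,0.4],[0.15,0,0,0,0,0,0.4],[0.15,0,0,0,0,0,0.4],[-3,0,0,0,0,0,0.4],[-7,0,0,0,0,0,0.4],[-12,0,0,0,0,0,0.4]]
  ]
}}

```text
clock: 10.65
position: [0.4958, 0.03, 0.1846]
tool_rot: [-1.804, 1.569, 3.026]
force: [1.0, -0.8, -0.4]
grip_width: 0.0339
```

```bash
cat > look.py <<'E'
from chk import *
def look(name,mods=(),placed=()):
    p,R0,o=tool(); print('w',round(o['grip_width'],4),'f',np.round(o['force'],1),'q7',round(o['qpos'][6],2),'clk',o['clock'])
    for n,rg in (('top',(110,190,300,200,2.6)),('scene',(230,120,230,190,3.4))):
        im=np.ascontiguousarray(eyes.grab_frame(n)[:,:,::-1]); cv2.imwrite(f'pics/{name}_{n}raw.png',im)
        f=lambda L:pj(n,L)
        for m in mods: draw(im,modsegs(m[0],m[1],.003,m[2]),f)
        for i in placed: draw(im,modsegs(*BAY[i],.008,SY+(np.pi/2 if i>2 else 0)),f)
        crop('',*rg,f'{name}_{n}',im)
E
cat > mods.py <<'E'
A=(.5605,.2820,.4321);B=(.4382,.4021,.279);Cm=(.4176,.2847,-.3392)
E
python3 - <<'E'
from look import *; from mods import *
look('k1',[A,B,Cm],[0])
E
```

```text
w 0.0339 f [ 1.  -0.8 -0.4] q7 -0.35 clk 10.65
```

View pics/k1_top.png

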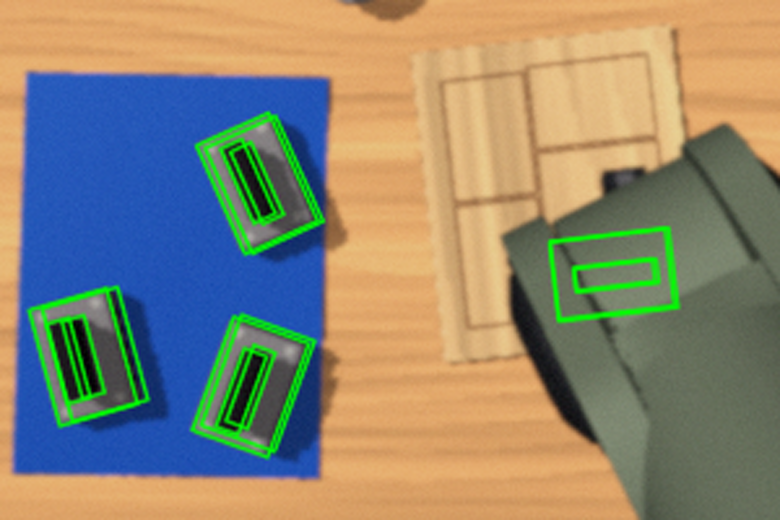

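View pics/k1_scene.png

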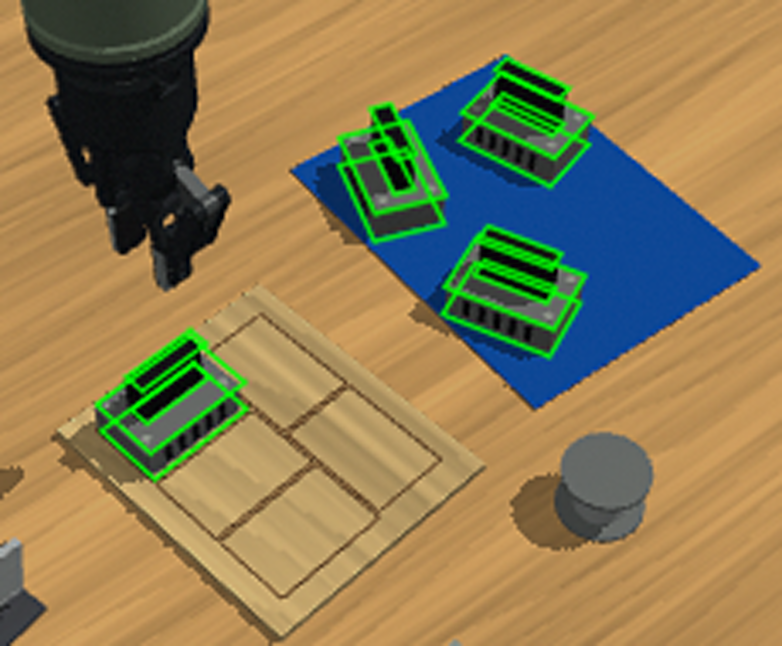

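```bash
sed -i 's/down(np.arctan2(sx\[1\],sx\[0\]))/down(np.arctan2(-sx[1],-sx[0]))/' geo.py; cat >> mods.py <<'E'
from chk import *
def over(m,z): show([m[0],m[1],z],down(m[2]+np.pi/2))
E
python3 -c "
from mods import *
over(Cm,.15)"
```

```text
shift [  3.87  -5.16 -26.21] rot [-1.115  0.005 -0.007] deg 63.9
```

{"name": "step_arm", "arguments": {
  "targets": [
    [[0,-1,-4,-0.15,0,0,0.6],[0,-2,-8,-0.3,0,0,0.6],[1,-3,-13,-0.45,0,0,0.6],[2,-4,-18,-0.6,0,0,0.6],[3,-5,-22,-0.75,0,0,0.6],[3.8,-5.16,-26.21,-0.9,0,0,0.6],[3.87,-5.16,-26.21,-1.05,0.005,-0.007,0.6],[3.87,-5.16,-26.21,-1.115,0.005,-0.007,0.6],[3.87,-5.16,-26.21,-1.115,0.005,-0.007,0.6],[3.87,-5.16,-26.21,-1.115,0.005,-0.007,0.6]]
  ]
}}

```text
clock: 11.75
position: [0.4177, 0.2844, 0.1499]
tool_rot: [-1.891, 1.571, -2.233]
force: [-0.4, -0.6, -0.5]
grip_width: 0.051
```

```bash
cat >> mods.py <<'E'
def wv(name,mods):
    p,R0,o=tool(); print('w',round(o['grip_width'],4),'f',np.round(o['force'],1),'q7',round(o['qpos'][6],2),'clk',o['clock'])
    im=np.ascontiguousarray(eyes.grab_frame('wrist')[:,:,::-1])
    for m in mods: draw(im,modsegs(m[0],m[1],.003,m[2]),lambda L:pw(L,(p,R0,o)))
    crop('',0,0,640,480,1.25,name,im)
E
python3 -c "
from mods import *
over(Cm,.058);wv('wc',[Cm,B,A])"
```

```text
shift [ 9.19  0.03 -0.01] rot [-0.003 -0.     0.   ] deg 0.2
w 0.051 f [-0.4 -0.6 -0.5] q7 -0.01 clk 11.75
```

View pics/wc.png

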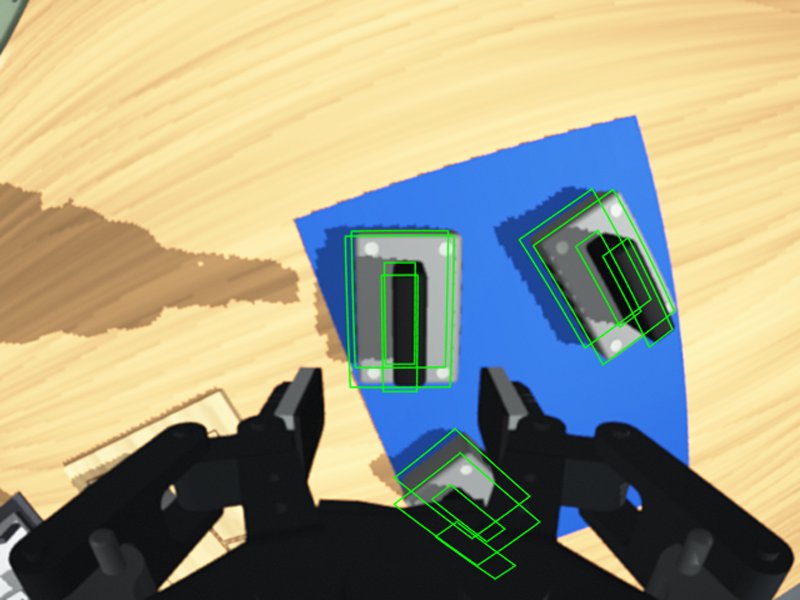

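{"name": "step_arm", "arguments": {
  "targets": [
    [[4,0.15,0,0,0,0,0.6],[7,0.15,0,0,0,0,0.6],[8.6,0.15,0,0,0,0,0.6],[9.1,0.15,0,0,0,0,0.6],[9.1,0.15,0,0,0,0,0.6],[9.1,0.15,0,0,0,0,0],[9.1,0.15,0,0,0,0,0],[9.1,0.15,0,0,0,0,0],[9.1,0.15,0,0,0,0,0],[9.1,0.15,0,0,0,0,0]]
  ]
}}

```text
clock: 12.8
position: [0.4188, 0.286, 0.06]
tool_rot: [0.545, 1.569, 0.203]
force: [-1.7, -2.3, 12.5]
grip_width: 0.0148
```

```bash
python3 -c "
from mods import *
from look import look
p,R0,o=tool();print(p,o['force'],o['grip_width']); print('z above underside',p[2]-.003)
look('k2',[Cm])
show(np.r_[BAY[3],.14],BT[3])"
```

```text
[0.41878926 0.2859788  0.06004186] [-1.71674305 -2.30799664 12.46549987] 0.014774743415286022
z above underside 0.057041858793930506
w 0.0148 f [-1.7 -2.3 12.5] q7 -0.15 clk 12.8
shift [ -7.99 -13.82  14.1 ] rot [-0.46   0.002 -0.001] deg 26.4
```

View pics/k2_scene.png

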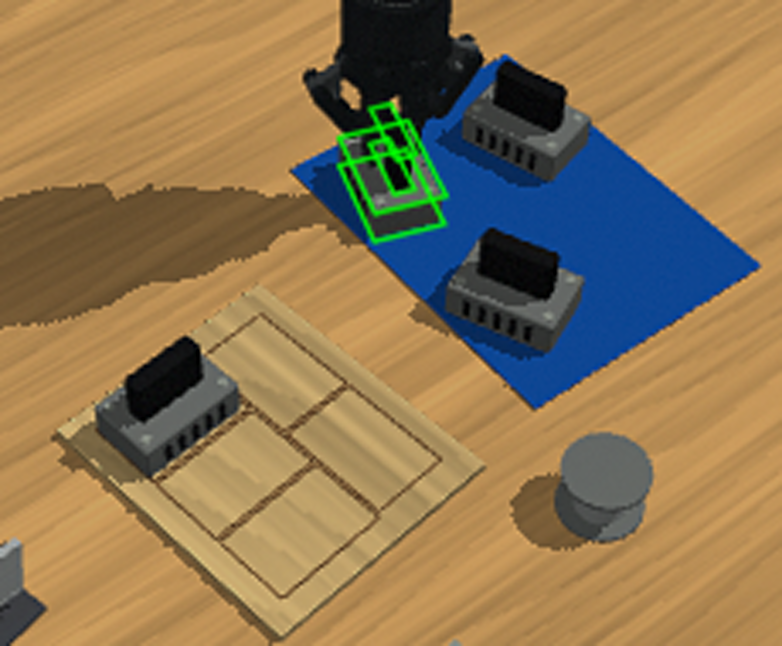

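{"name": "step_arm", "arguments": {
  "targets": [
    [[-2,0,0,0,0,0,0],[-5,0,0,0,0,0,0],[-9,0,0,0,0,0,0],[-10,-3,3,-0.1,0,0,0],[-10,-6,6,-0.2,0,0,0],[-10,-9,9,-0.3,0,0,0],[-10,-12,12,-0.4,0,0,0],[-10,-13.8,14.1,-0.46,0,0,0],[-10,-13.82,14.1,-0.46,0,0,0],[-10,-13.82,14.1,-0.46,0,0,0]]
  ]
}}

```text
clock: 13.9
position: [0.5051, 0.1081, 0.1604]
tool_rot: [0.233, 1.569, 0.349]
force: [0.6, -0.3, -1.1]
grip_width: 0.0152
```

```bash
python3 -c "
from mods import *
chk('b3',3,.057)"
```

```text
w 0.0152 f [ 0.6 -0.3 -1.1] q7 0.79 clk 13.9
shift [ 9.54  0.04 -0.02] rot [-0.002  0.002 -0.   ] deg 0.2
```

View pics/b3.png

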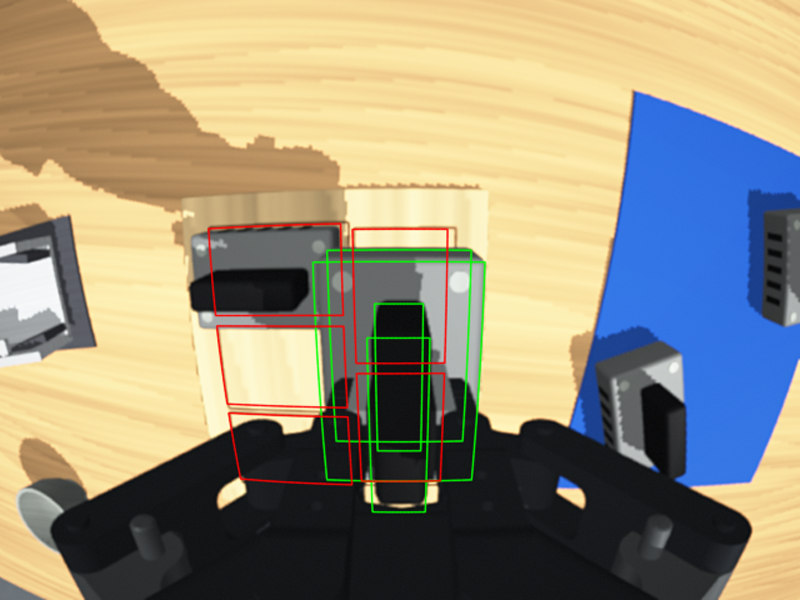

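{"name": "step_arm", "arguments": {
  "targets": [
    [[3,0.04,0,0,0,0,0],[6,0.04,0,0,0,0,0],[8,0.04,0,0,0,0,0],[9,0.04,0,0,0,0,0],[9.4,0.04,0,0,0,0,0],[9.5,0.04,0,0,0,0,0],[9.5,0.04,0,0,0,0,0]]
  ]
}}

```text
clock: 14.65
position: [0.5053, 0.1098, 0.0662]
tool_rot: [0.199, 1.568, 0.316]
force: [-0.6, -0.8, -1.5]
grip_width: 0.0146
```

```bash
python3 -c "
from mods import *
from look import look
show(np.r_[BAY[3],.065],BT[3])
look('k3',[A,B],[0,3])"
```

```text
shift [ 0.12 -0.12 -0.04] rot [-0.001  0.003 -0.001] deg 0.2
w 0.0146 f [-0.6 -0.8 -1.5] q7 0.65 clk 14.65
```

View pics/k3_scene.png

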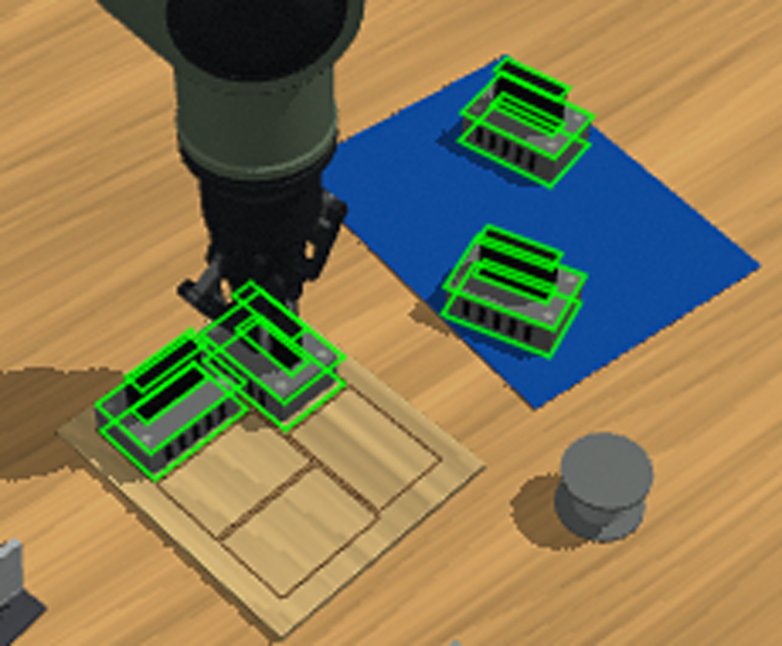

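{"name": "step_arm", "arguments": {
  "targets": [
    [[0.1,-0.1,0,0,0,0,0],[0.15,-0.1,0,0,0,0,0],[0.15,-0.1,0,0,0,0,0],[0.15,-0.1,0,0,0,0,0.38],[0.15,-0.1,0,0,0,0,0.38],[0.15,-0.1,0,0,0,0,0.38],[0.15,-0.1,0,0,0,0,0.38],[-3,-0.1,0,0,0,0,0.38],[-7,-0.1,0,0,0,0,0.38],[-12,-0.1,0,0,0,0,0.38]]
  ]
}}

```text
clock: 15.75
position: [0.5041, 0.1084, 0.1867]
tool_rot: [1.092, 1.57, 1.21]
force: [1.1, -1.0, 0.6]
grip_width: 0.0329
```

```bash
python3 -c "
from mods import *
from look import look
over(A,.15); look('k4',[A,B],[0,3])"
```

```text
shift [ 3.69 16.57  7.64] rot [-0.314  0.001 -0.001] deg 18.0
w 0.0329 f [ 1.1 -1.   0.6] q7 0.82 clk 15.75
```

View pics/k4_scene.png

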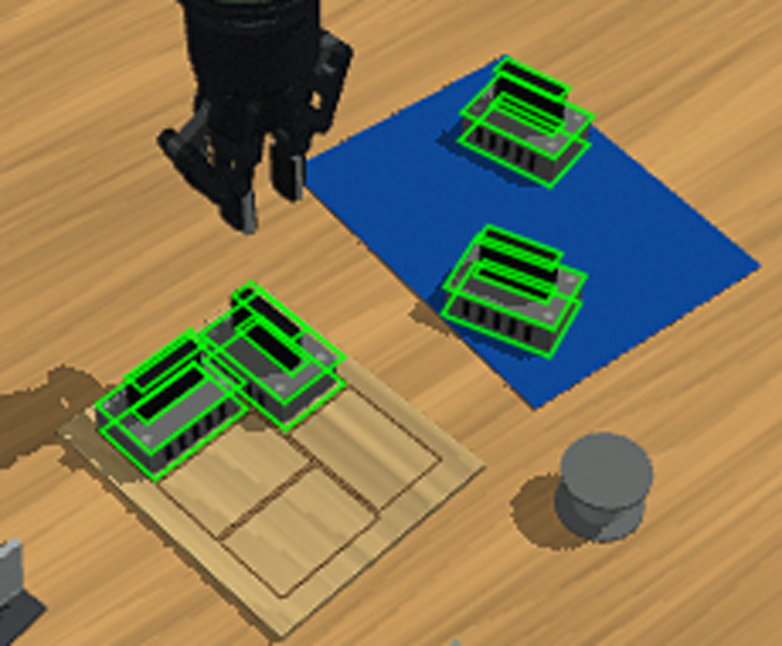

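View pics/k4_top.png

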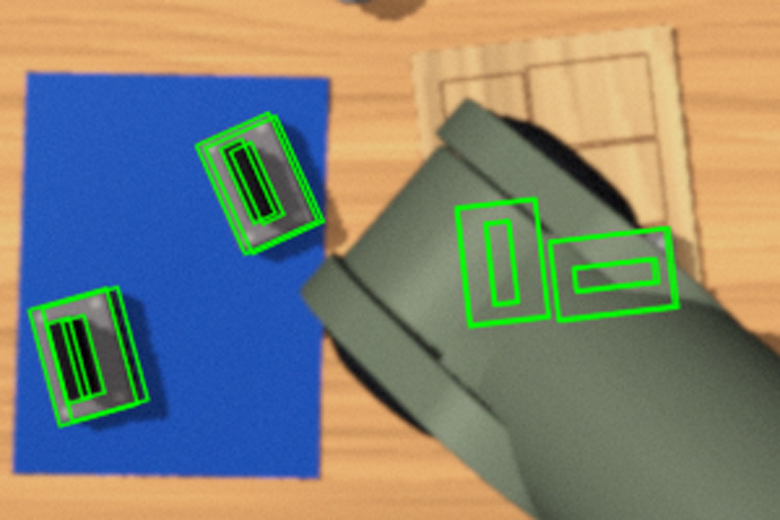

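{"name": "step_arm", "arguments": {
  "targets": [
    [[0,4,2,-0.1,0,0,0.6],[1,8,4,-0.2,0,0,0.6],[2,12,5.5,-0.3,0,0,0.6],[3.69,16.57,7.64,-0.314,0,0,0.6],[3.69,16.57,7.64,-0.314,0,0,0.6],[3.69,16.57,7.64,-0.314,0,0,0.6],[3.69,16.57,7.64,-0.314,0,0,0.6]]
  ]
}}

```text
clock: 16.55
position: [0.5638, 0.2822, 0.1552]
tool_rot: [-0.281, 1.561, 0.149]
force: [-0.0, -0.1, 0.5]
grip_width: 0.0516
```

```bash
python3 -c "
from mods import *
over(A,.060); wv('wa',[A,B])"
```

```text
shift [ 9.51  0.15 -0.4 ] rot [-0.002  0.009  0.003] deg 0.6
w 0.0516 f [-0.  -0.1  0.5] q7 0.88 clk 16.55
```

View pics/wa.png

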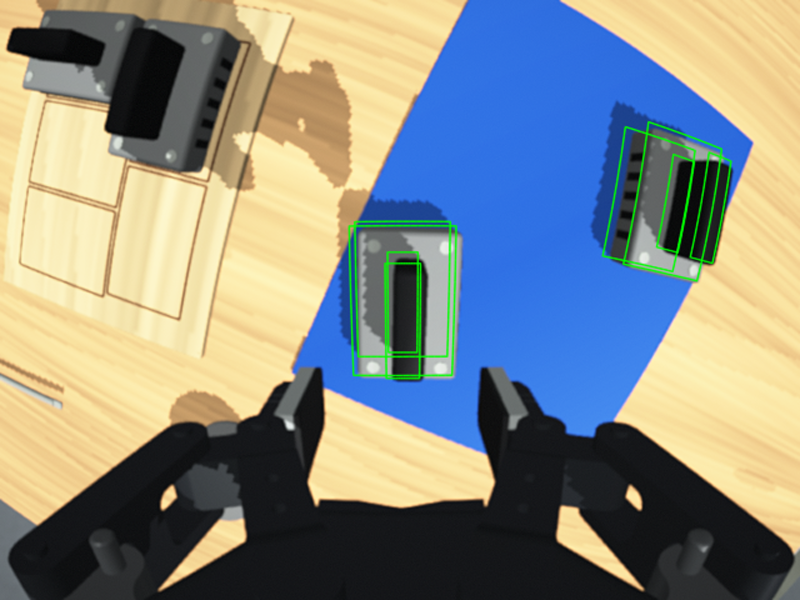

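{"name": "step_arm", "arguments": {
  "targets": [
    [[4,0.2,-0.3,0,0.009,0,0.6],[7,0.2,-0.4,0,0.009,0,0.6],[8.8,0.2,-0.4,0,0.009,0,0.6],[9.4,0.2,-0.4,0,0.009,0,0.6],[9.4,0.2,-0.4,0,0.009,0,0.6],[9.4,0.2,-0.4,0,0.009,0,0],[9.4,0.2,-0.4,0,0.009,0,0],[9.4,0.2,-0.4,0,0.009,0,0],[9.4,0.2,-0.4,0,0.009,0,0],[9.4,0.2,-0.4,0,0.009,0,0]]
  ]
}}

```text
clock: 17.6
position: [0.5611, 0.2824, 0.0628]
tool_rot: [-0.863, 1.567, -0.433]
force: [-1.4, -1.7, 8.9]
grip_width: 0.0147
```

```bash
python3 -c "
from mods import *
p,R0,o=tool();print(p,o['force'],o['grip_width'],p[2]-.003); over(A,.06)
show(np.r_[BAY[4],.16],BT[4])"
```

```text
[0.56109397 0.28239563 0.0627804 ] [-1.38508754 -1.70015442  8.93633504] 0.014708835115554963 0.059780397063609395
shift [ 0.28 -0.01 -0.07] rot [-0.003  0.003  0.003] deg 0.3
shift [ -9.68 -16.29  -3.65] rot [0.312 0.003 0.003] deg 17.9
```

{"name": "step_arm", "arguments": {
  "targets": [
    [[-2,0,0,0,0,0,0],[-5,0,0,0,0,0,0],[-9,0,0,0,0,0,0],[-9.7,-4,-1,0.1,0,0,0],[-9.7,-8,-2,0.2,0,0,0],[-9.7,-12,-3,0.312,0,0,0],[-9.7,-16.29,-3.65,0.312,0,0,0],[-9.7,-16.29,-3.65,0.312,0,0,0],[-9.7,-16.29,-3.65,0.312,0,0,0],[-9.7,-16.29,-3.65,0.312,0,0,0]]
  ]
}}

```text
clock: 18.6
position: [0.5952, 0.1205, 0.1612]
tool_rot: [-0.301, 1.566, -0.183]
force: [-0.1, -0.2, -2.3]
grip_width: 0.0147
```

```bash
python3 -c "
from mods import *
chk('b4',4,.0585)"
```

```text
w 0.0147 f [-0.1 -0.2 -2.3] q7 0.86 clk 18.6
shift [ 9.47 -0.11 -0.03] rot [0.001 0.004 0.001] deg 0.3
```

View pics/b4.png

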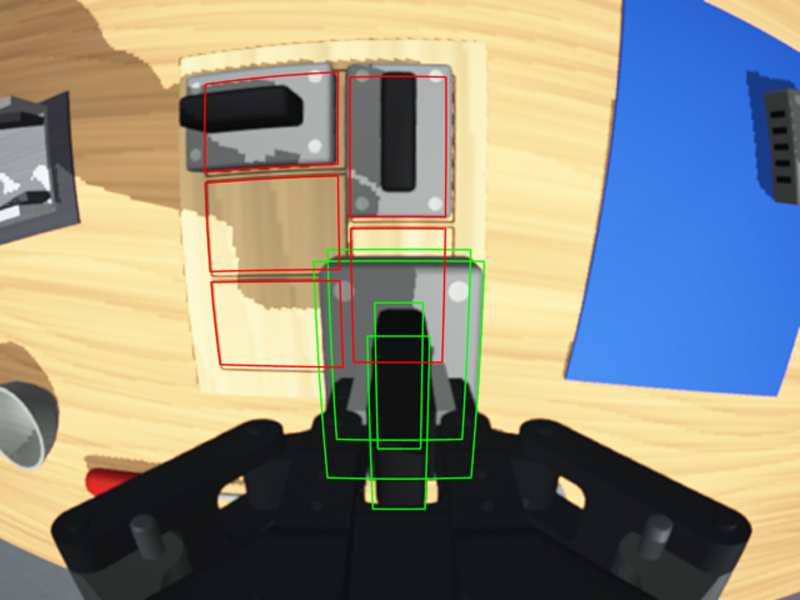

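{"name": "step_arm", "arguments": {
  "targets": [
    [[3,-0.11,-0.1,0,0,0,0],[6,-0.11,-0.1,0,0.004,0,0],[8,-0.11,-0.1,0,0.004,0,0],[8.9,-0.11,-0.1,0,0.004,0,0],[9.3,-0.11,-0.1,0,0.004,0,0],[9.4,-0.11,-0.1,0,0.004,0,0],[9.4,-0.11,-0.1,0,0.004,0,0],[9.4,-0.11,-0.1,0,0.004,0,0]]
  ]
}}

```text
clock: 19.45
position: [0.5951, 0.1197, 0.0678]
tool_rot: [-0.751, 1.569, -0.631]
force: [-1.0, 0.4, 2.2]
grip_width: 0.0149
```

```bash
python3 -c "
from mods import *
from look import look
show(np.r_[BAY[4],.0665],BT[4])
look('k5',[B],[0,3,4])"
```

```text
shift [ 0.13 -0.05  0.03] rot [0.001 0.001 0.001] deg 0.1
w 0.0149 f [-1.   0.4  2.2] q7 0.77 clk 19.45
```

View pics/k5_scene.png

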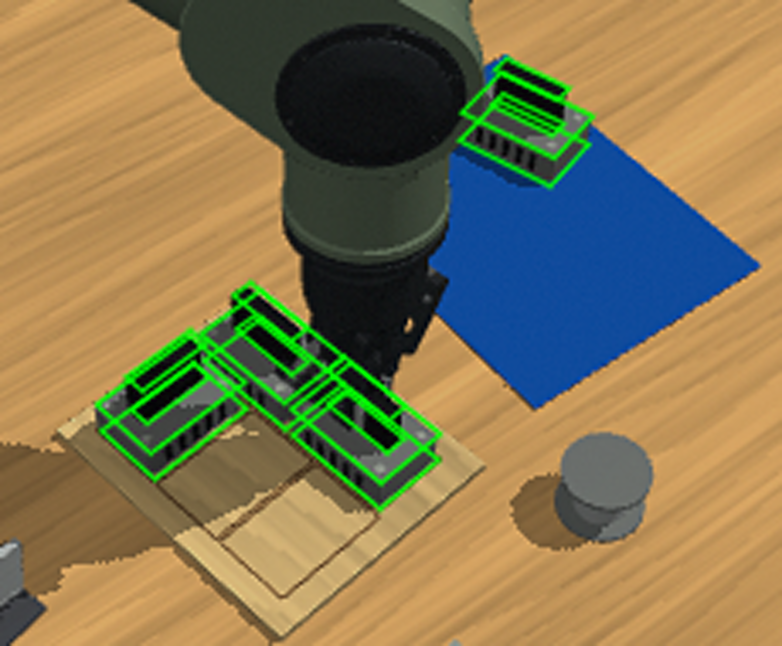

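The module is touching down in the bay at a force of +2.2 N. I'll release it.

{"name": "step_arm", "arguments": {
  "targets": [
    [[0,0,0,0,0,0,0.38],[0,0,0,0,0,0,0.38],[0,0,0,0,0,0,0.38],[0,0,0,0,0,0,0.38],[-3,0,0,0,0,0,0.38],[-7,0,0,0,0,0,0.38],[-11,0,0,0,0,0,0.38],[-11,0,0,0,0,0,0.38]]
  ]
}}

```text
clock: 20.35
position: [0.5967, 0.1207, 0.1826]
tool_rot: [-0.057, 1.563, 0.062]
force: [-0.7, 0.5, 0.1]
grip_width: 0.0323
```

```bash
python3 -c "
from mods import *
from look import look
over(B,.16); look('k6',[B],[0,3,4])"
```

```text
shift [  2.16  29.82 -12.41] rot [-0.16   0.008  0.001] deg 9.2
w 0.0323 f [-0.7  0.5  0.1] q7 0.88 clk 20.35
```

View pics/k6_top.png

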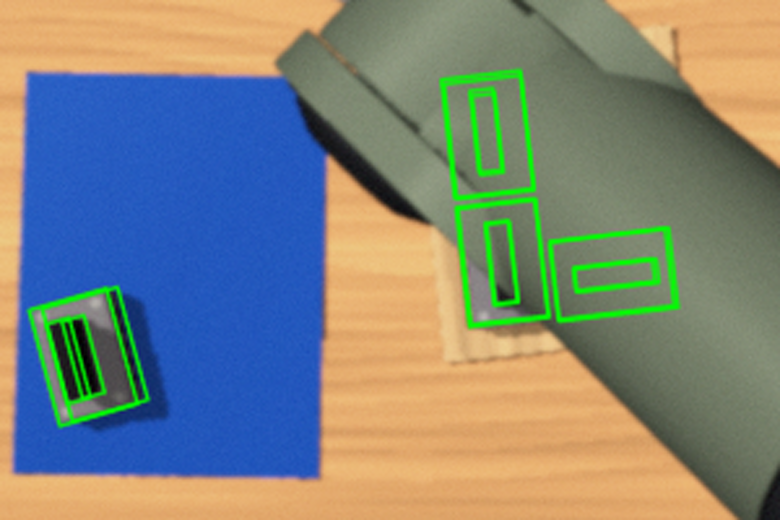

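View pics/k6_scene.png

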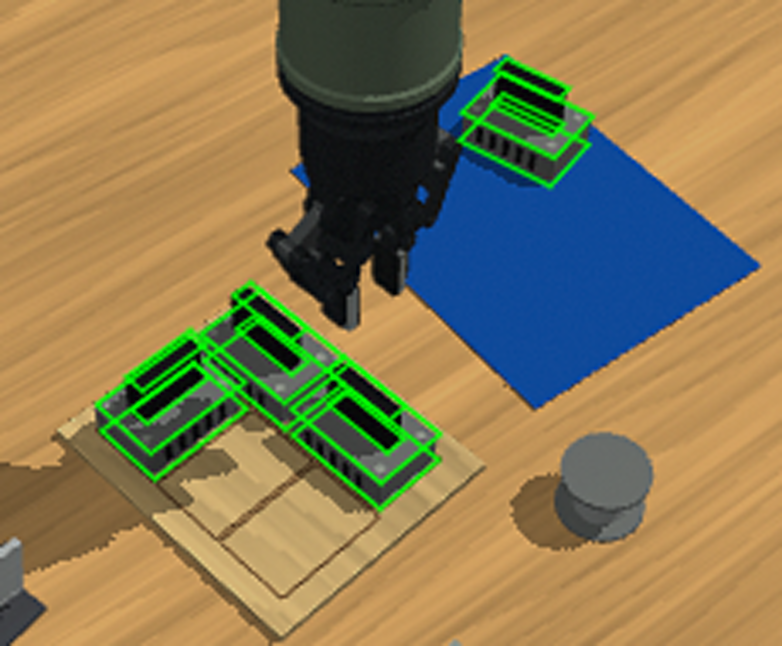

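{"name": "step_arm", "arguments": {
  "targets": [
    [[0,4,-2,-0.05,0,0,0.6],[0,8,-4,-0.1,0,0,0.6],[0,12,-6,-0.16,0,0,0.6],[1,16,-7,-0.16,0,0,0.6],[1,20,-8,-0.16,0,0,0.6],[2,24,-10,-0.16,0.008,0,0.6],[2.16,28,-12,-0.16,0.008,0,0.6],[2.16,29.82,-12.41,-0.16,0.008,0,0.6],[2.16,29.82,-12.41,-0.16,0.008,0,0.6],[2.16,29.82,-12.41,-0.16,0.008,0,0.6]]
  ]
}}

```text
clock: 21.45
position: [0.4364, 0.4005, 0.155]
tool_rot: [-2.829, 1.564, -2.55]
force: [-0.8, -0.5, -1.2]
grip_width: 0.0511
```

```bash
python3 -c "
from mods import *
over(B,.06); wv('wb',[B])"
```

```text
shift [9.5  0.13 0.28] rot [ 0.001 -0.007  0.002] deg 0.4
w 0.0511 f [-0.8 -0.5 -1.2] q7 0.45 clk 21.45
```

View pics/wb.png

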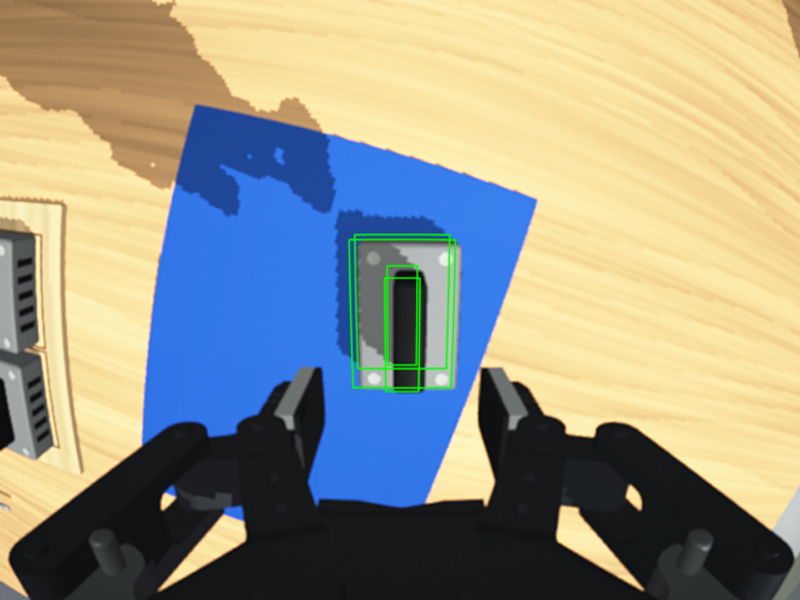

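{"name": "step_arm", "arguments": {
  "targets": [
    [[4,0.2,0.28,0,-0.007,0,0.6],[7,0.2,0.28,0,-0.007,0,0.6],[8.8,0.2,0.28,0,-0.007,0,0.6],[9.4,0.2,0.28,0,-0.007,0,0.6],[9.4,0.2,0.28,0,-0.007,0,0.6],[9.4,0.2,0.28,0,-0.007,0,0],[9.4,0.2,0.28,0,-0.007,0,0],[9.4,0.2,0.28,0,-0.007,0,0],[9.4,0.2,0.28,0,-0.007,0,0],[9.4,0.2,0.28,0,-0.007,0,0]]
  ]
}}

```text
clock: 22.5
position: [0.4391, 0.4026, 0.0624]
tool_rot: [-0.74, 1.568, -0.462]
force: [-1.0, -1.6, 9.5]
grip_width: 0.015
```

```bash
python3 -c "
from mods import *
p,R0,o=tool();print(p,o['force'],o['grip_width'],p[2]-.003); over(B,.06)
show(np.r_[BAY[2],.17],BT[2])"
```

```text
[0.4390546  0.4025999  0.06241865] [-0.99916206 -1.56373983  9.45151974] 0.014955259937449195 0.05941864917479573
shift [ 0.24 -0.02 -0.1 ] rot [-0.001  0.002  0.002] deg 0.2
shift [-10.67 -39.44   7.77] rot [ 1.731  0.003 -0.   ] deg 99.2
```

{"name": "step_arm", "arguments": {
  "targets": [
    [[-2,0,0,0,0,0,0],[-5,0,0,0,0,0,0],[-9,0,0,0.1,0,0,0],[-11,-3,1,0.25,0,0,0],[-12,-7,2,0.4,0,0,0],[-12,-11,3,0.55,0,0,0],[-12,-16,4,0.7,0,0,0],[-12,-21,5,0.85,0,0,0],[-12,-26,6,1.0,0,0,0],[-12,-31,7,1.15,0,0,0]]
  ]
}}

```text
clock: 23.5
position: [0.59, 0.1257, 0.1851]
tool_rot: [0.757, 1.567, -0.121]
force: [0.9, 1.5, -2.3]
grip_width: 0.0148
```

```bash
python3 -c "
from mods import *
p,R0,o=tool();print(p,o['force'],o['grip_width'],o['qpos'])
show(np.r_[BAY[2],.16],BT[2])"
```

```text
[0.59001673 0.12574625 0.18508143] [ 0.94389197  1.48525532 -2.28032844] 0.014782581157858963 [ 0.11975634  0.6327727  -0.63413638  1.70292422  0.4474114   0.9512482
  0.00725175]
shift [ 2.52 -2.73  8.25] rot [ 0.575  0.002 -0.003] deg 33.0
```

{"name": "step_arm", "arguments": {
  "targets": [
    [[0,-1,2,0.14,0,0,0],[0,-2,5,0.28,0,0,0],[1,-2.73,8.25,0.42,0,0,0],[2,-2.73,8.25,0.575,0.002,-0.003,0],[2.52,-2.73,8.25,0.575,0.002,-0.003,0],[2.52,-2.73,8.25,0.575,0.002,-0.003,0],[2.52,-2.73,8.25,0.575,0.002,-0.003,0],[2.52,-2.73,8.25,0.575,0.002,-0.003,0]]
  ]
}}

```text
clock: 24.3
position: [0.6219, 0.0456, 0.1608]
tool_rot: [2.033, 1.57, 0.584]
force: [0.0, -0.8, -1.7]
grip_width: 0.0147
```

```bash
python3 -c "
from mods import *
chk('b2',2,.0585)"
```

```text
w 0.0147 f [ 0.  -0.8 -1.7] q7 -0.35 clk 24.3
shift [ 9.43 -0.02  0.08] rot [ 0.004 -0.001 -0.001] deg 0.2
```

View pics/b2.png

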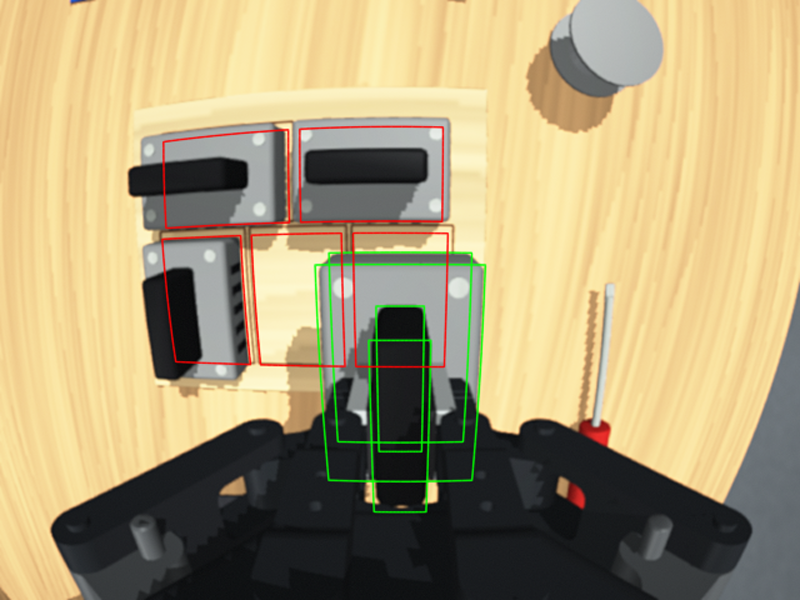

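{"name": "step_arm", "arguments": {
  "targets": [
    [[3,0,0.05,0,0,0,0],[6,0,0.05,0,0,0,0],[8,0,0.05,0,0,0,0],[8.9,0,0.05,0,0,0,0],[9.3,0,0.05,0,0,0,0],[9.4,0,0.05,0,0,0,0],[9.4,0,0.05,0,0,0,0],[9.4,0,0.05,0,0,0,0]]
  ]
}}

```text
clock: 25.15
position: [0.6226, 0.045, 0.0676]
tool_rot: [1.77, 1.568, 0.32]
force: [0.4, 0.9, 1.3]
grip_width: 0.015
```

```bash
python3 -c "
from mods import *
from look import look
show(np.r_[BAY[2],.0665],BT[2])
look('k7',[],[0,3,4,2])"
```

```text
shift [ 0.11 -0.07  0.01] rot [ 0.003 -0.    -0.002] deg 0.2
w 0.015 f [0.4 0.9 1.3] q7 -0.41 clk 25.15
```

View pics/k7_scene.png

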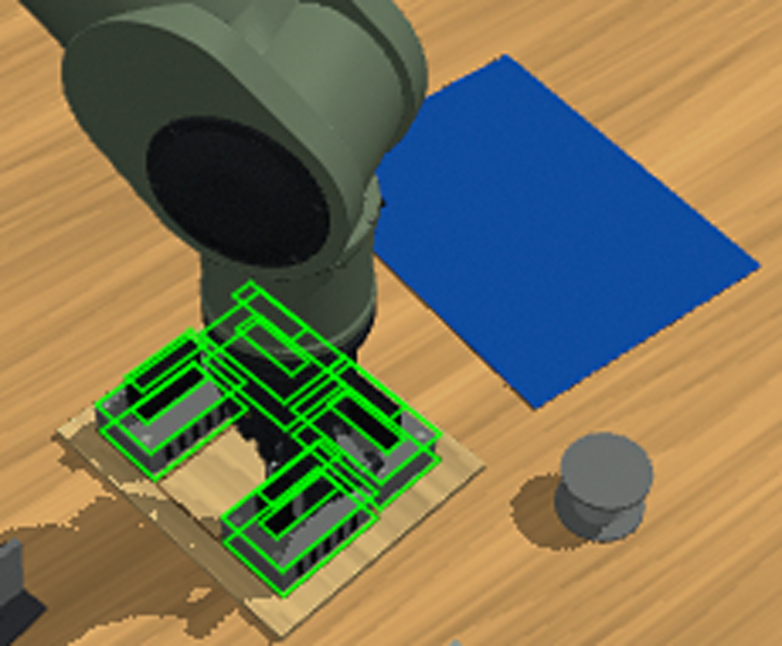

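{"name": "step_arm", "arguments": {
  "targets": [
    [[0,0,0,0,0,0,0.38],[0,0,0,0,0,0,0.38],[0,0,0,0,0,0,0.38],[0,0,0,0,0,0,0.38],[-3,0,0,0,0,0,0.38],[-7,0,0,0,0,0,0.38],[-12,0,0,0,0,0,0.38],[-17,-3,4,0,0,0,0.38],[-18,-6,8,0,0,0,0.38],[-18,-9,13,0,0,0,0.38]]
  ]
}}

```text
clock: 26.25
position: [0.5597, -0.0715, 0.2472]
tool_rot: [1.522, 1.565, 0.074]
force: [2.2, -0.8, -0.4]
grip_width: 0.0323
```

{"name": "step_arm", "arguments": {
  "targets": [
    [[0,-3,4,0,0,0,0.38],[0,-6,8,0,0,0,0.38],[0,-10,13,0,0,0,0.38],[0,-14,18,0,0,0,0.38],[0,-16,22,0,0,0,0.38],[0,-16,22,0,0,0,0.38],[0,-16,22,0,0,0,0.38],[0,-16,22,0,0,0,0.38]]
  ]
}}

```text
clock: 27.05
position: [0.4277, -0.3093, 0.2463]
tool_rot: [1.576, 1.565, 0.127]
force: [0.3, 0.8, 0.5]
grip_width: 0.0325
```

```bash
python3 -c "
from mods import *
from look import look
print(tool()[0])
look('k8',[],[0,3,4,2])
crop('',240,190,160,150,5,'z_top',cv2.imread('pics/k8_topraw.png'))
crop('',240,190,140,120,5.6,'z_sc',cv2.imread('pics/k8_sceneraw.png'))
"
```

```text
[ 0.42769229 -0.3093073   0.24630271]
w 0.0325 f [0.3 0.8 0.5] q7 0.43 clk 27.05
```

View pics/z_top.png

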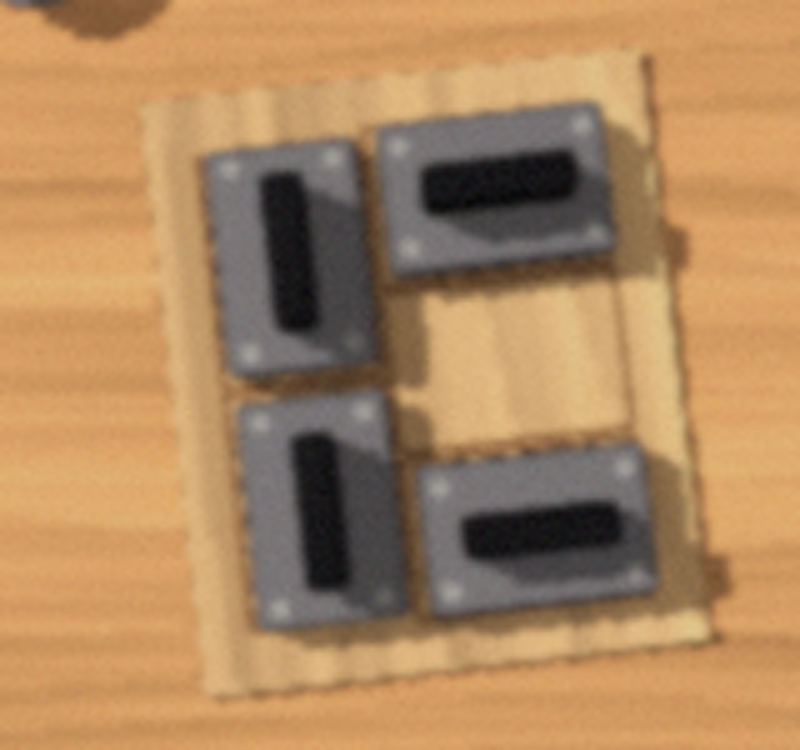

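View pics/z_sc.png

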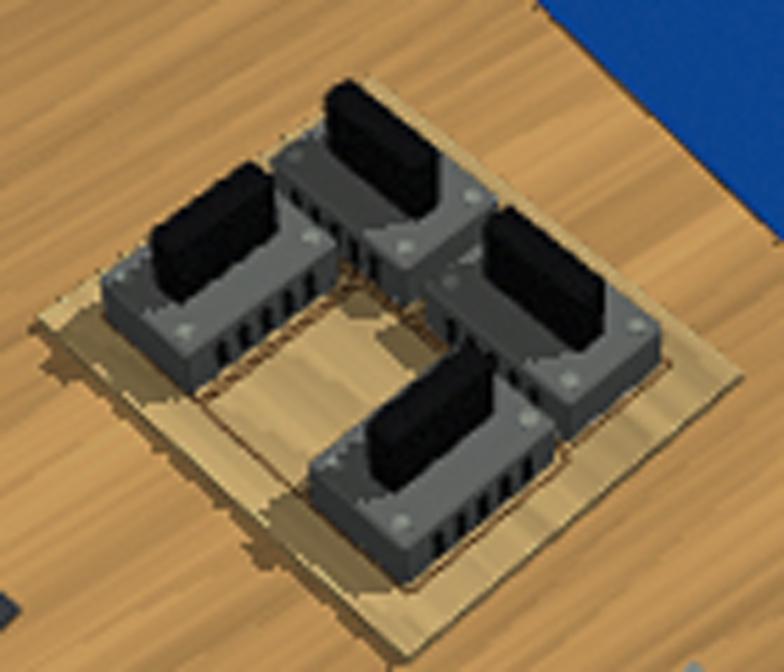

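View pics/k8_topraw.png

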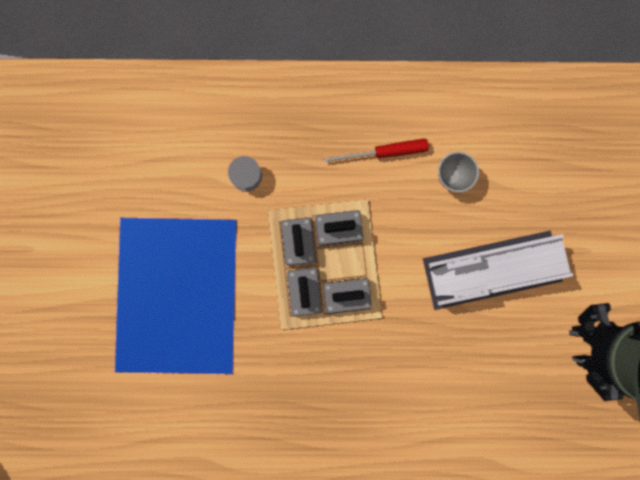

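View pics/k8_top.png

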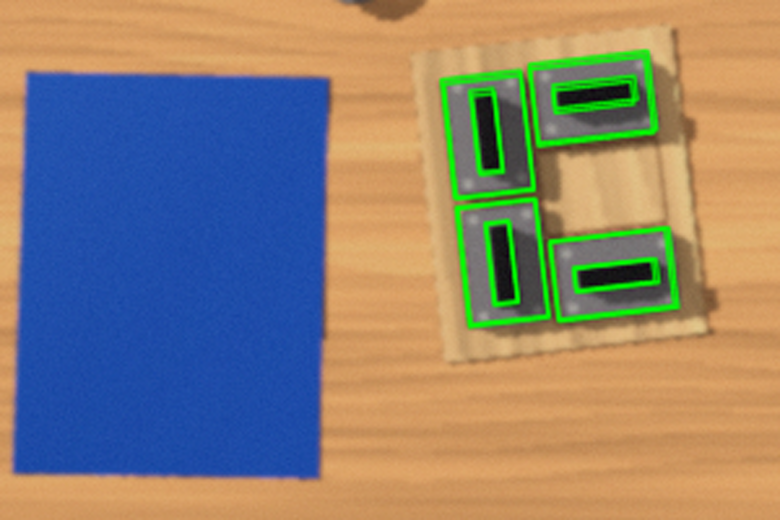

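```bash
python3 -c "
from workcell import bot
print(bot.job_done())"
```

```text
the job is handed in; nothing more can be done
None
```

The jammed module and all three modules from the blue mat now stand upright on the slab, each in its own bay. I handed the job in at about 27 s on the robot's clock, with no verdict reported.

- **Chute:** I pushed the jammed module up the chute with the shut fingers at about 2.5 N until it was clear of the lips, then gripped its rib and lifted it out. It went into bay 0.
- **Mat:** The three loose modules went into bays 3, 4 and 2. Bay 1 stays empty, since only three were on the mat.
- **Last checks:** The final top and scene views match the planned outlines within about 1–2 mm. The mat and chute are empty, and the gripper is well clear. The screwdriver, spool and bowl look unmoved.
- **Disagreement:** The wrist camera put the slab 2–4 mm away from where the top and scene cameras put it. I trusted those two, as they agreed within about 1 mm, and shifted under 1 mm toward the wrist reading.
- **Not seen:** I noticed no grip slip and no knocked module.

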